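# Rinse the tasting spoon

## Robot

A 6-joint arm with a two-finger parallel gripper is mounted at the origin on a cart in front of the work surface, level with it; the furniture and walls round the work are solid. World frame = base frame: x ahead of the robot, y to its left, z up, the work surface at z = 0. Lengths are in m, angles in rad, forces in N, time in s.
With the tool pointing down it reaches from about 0.375 to 0.975 m from the base axis. Payload 3.8 kg.
Tool frame: the origin (TCP) lies at the centre of the arm's flange, where the gripper is bolted on; the fingertips stand 173 mm ahead of it and the grasp point (between the pads) lies 155 mm ahead of it (bot.tip_reach is the distance from the TCP to the fingertips, in m); z points along the fingers, y is the line along which they close (so a half turn about z gives the same grasp; the last joint's range is limited). The gripper opens to 85 mm and grips with 20 to 120 N. Pads are 22 mm wide; open, the fingers measure 114 mm over their backs; the gripper's body (76 mm by 85 mm) begins 54 mm behind the grasp point. The pads swing forward as they close: fully open they stand 13 mm farther back than shut.
Start: joints at [1.241, 0.264, 1.604, -0, 1.274, -0.037], TCP at [0.195, 0.646, 0.405] pointing down, gripper open.
Joint ranges: [-2.63, 2.63], [-0.94, 2.18], [0.31, 2.57], [-1.31, 4.45], [0, 2.66], [-2.55, 2.55]. Speed limits (rad/s): [2.57, 2.57, 3.14, 3.14, 3.14, 3.14].

## Interface

Orientations are given as a rotation vector (axis times angle).
In Python, from workcell import bot gives the robot as it stands.
- The arm moves only by the tool drive_tool, never from a script. Its arguments are lists of equal length, an entry for each row: "claw": the finger opening in mm, from 0 to 85.4; "slide": the shift along the world's x, y, z each as a share of 0.5 m, from -1 to 1, a list of three; "yaw": the turn about the world's z as a share of 180 degrees, from -1 to 1. A call has 1 to 8 rows; each row is the pose to reach, as a shift and turn from the pose commanded when the call began, turning the shorter way round; what a row does not reach only later rows make up. A row lasts 1/12 s, in which the tool goes at most 41.7 mm and 7.16 degrees, less where a joint would pass 70% of its speed; a pose out of reach is approached as far as the arm can. A call with a number of a shift or a turn outside -1 to 1 is refused whole. A call with a gripper value outside its range is refused whole. The fingers move at their own pace and stop on an object; "newtons" is the grip in N (left out, the last holds). Time passes only in rows, so rows that repeat a pose let the fingers close. It gives the time, the measured TCP pose, the force, the opening and the grip force at its end, in the units of the state.
- bot.read_state(): the state, without advancing time (a new reading comes with each control period).
- bot.read_camera(name): name is "scene" or "top" or "wrist"; returns a dict with "color" (400x640x3 uint8, red, green, blue), "depth" (400x640 float32, m along the optical axis (not along the pixel's ray), 0 where there is no reading), "mtx" (3x3 intrinsics, pixels), "eye" and "rotation" of the camera in the world. Camera axes: x right, y up, looking along -z (the intrinsics and any distortion apply to the point x, -y, -z); pixel columns grow to the right and rows downward; lengths in m; the calibration is good to about 2 mm. A picture is of the moment at which its call begins.
- bot.finish_job(): hands the job in; it is judged then, once.
The state is a dict: "time": time; "q": joint angles; "joint_vel": joint speeds; "joint_torque": joint torques, N m; "tool_pos": TCP position; "tcp_rot": TCP orientation; "wrist_force": force on the tool from outside, world axes, zero at the start; "torque": the same for the moment, N m; "width": opening from 0.0 (shut) to 1.0 (fully open); "grip_force": force on a finger pad.
Only numpy, scipy, OpenCV 4.12 (cv2) and the standard library are available. Lean on these libraries where they do the work, as an engineer would, in place of code of your own. Each camera call takes 0.05 s, during which the arm holds its last target. There are 200 camera calls.

## Task

Rinse the tasting teaspoon for the next customer: turn the red tap of the rinse well to half open (handle at 45 degrees to the spout, not much further or it splashes), then pick up the spoon and dip its bowl well down into the open steel cup of the rinse well for about a second, without banging it. Then set the spoon down gently in the blue drain tray, hollow side up, lying along the tray and inside its rim, and in the end shut the tap fully. Leave everything else on the counter where it stands.

Things in the scene. Friction and masses are not known exactly. Their poses are not given: they have to be found in the camera images.
- rinse_well: fixed rinse well: steel drip deck 104 (its x) x 172 mm (its y), rim 13 mm; origin: centre of its underside, z up. On it the round open cup (centre own y -36 mm) and the tap column (22 mm across, own y +52 mm). A 10 mm thick spout runs from the column along own -y, 70 to 80 mm above the counter, and ends over the cup's edge, 23 mm from the cup's centre
- well_rim (a point): centre of the mouth of the rinse well's open steel cup, at rim height (66 mm above the counter); axes as rinse_well. Mouth 63 mm across inside (51 mm at the bottom), wall 3 mm, 57 mm deep
- tap_grip (a point): point on the tap's vertical axis at mid-height of its red bar handle, 98 mm above the counter; it turns with it: x along the bar, z up. Bar 52 mm long, 10 wide, 18 tall (89 to 107 mm above the counter), centred on the axis; below it a white dial, 37 mm across, top at 84 mm, with black dots where the bar's ends stand at shut and fully open, blue dots at half open
- tap (a joint): angle of the tap handle, rad: 0 shut (bar square across the spout), 0.785 half open, 1.571 fully open (bar in line with the spout); opens anticlockwise seen from above; stiff, stays where it is left. It may start shut or slightly open
- spoon: steel teaspoon, 134 mm along its x, bowl at +x, hollow side up (+z); origin mid-length, level with its underside. Bowl x = 27 to 67 mm, 27 wide, 7 deep. Handle 3 mm thick, arched: x = -65 to -20 mm is 9 to 11 mm wide, its middle 2 mm (x = -60), 5 mm (-38), 8 mm (-20) above the underside; then 7 mm wide and up to 12 mm high at x = 10. About 23 g
- spoon_tip (a point): front end of the spoon's bowl (spoon x = +66 mm, 6 mm above its underside)
- spoon_tray: blue ribbed drain tray, fixed: 172 mm (its x) by 72 mm (its y), rim 11 mm high and 4 mm thick; origin at the centre of its underside, x along its length
- tray_mid (a point): centre of the tray at the top of its cross ribs (7.7 mm above the counter), where the spoon shall lie; x along the tray's length; inside it measures 164 x 64 mm, the rim stands 3.3 mm above the ribs
- cash_box: green steel cash box, fixed at the counter's right end, only an obstacle: 165 mm (its x) by 216 mm (its y), origin at the centre of its underside; its lid stands half open, up to 193 mm above the counter over the whole width of the box
- card_1: one of four fixed price cards on wood blocks, only obstacles: 62 mm wide, 59 mm tall, 24 mm deep; they stand in a row along the counter's back edge at this one's distance from the robot. Origin at the centre of its underside
- quail_egg: small white egg, 32 x 38 x 30 mm, lying loose near the spoon; origin at the centre of its underside
- tan_egg: tan hen's egg, 51 x 43 x 40 mm, lying loose near the spoon; origin at the centre of its underside
- goose_egg: large white egg with a brown scorch mark, 67 x 54 x 51 mm, lying loose behind the blue tray; origin at the centre of its underside
- marker: black and white marker pen, 135 mm long along its y, 16 mm thick, lying beside the blue tray; origin at the centre of its underside
- shaker: upright glass spice shaker with steel cap, 41 mm across, 87 mm tall, at the back; origin at the centre of its underside
- vial: upright small brown bottle, 25 mm across, 78 mm tall, at the back; origin at the centre of its underside
- carafe: upright glass carafe with blue lid, 68 mm across, 141 mm tall, back left; origin at the centre of its underside
- tape: roll of brown tape lying flat, 96 mm across, 48 mm tall, back right; origin at the centre of its underside

How it is judged:
By the outcome, as a careful person would: the job done as asked, in the order asked, and still so for the second after the job is handed in, with the robot touching nothing.
It also fails if it takes over 72 s, if anything falls off the work surface, if the arm or the gripper's body presses on something with over 40 N, if the wrist force passes 120 N, or if a joint passes its speed limit or range.

## Working session

There is one attempt and no reset: what is moved stays moved. The work goes in short steps, Python scripts to look and compute and a tool call to move; the robot and the scene stay as the last step left them, time stands still between calls to the robot, and variables do not carry over. Pictures are saved under pics/ and viewed, at most 10 in all, crops included, and the job is handed in when it is done.

Besides the shell and the picture viewer there is one more tool, called by a JSON object that holds its "op" and its "data", one argument or row to a line. drive_tool: Moves the arm, as the interface text tells. Shift numbers are shares of 0.5 m and turn numbers shares of 180 degrees, none past 1 either way. Its arguments: {"type":"object","properties":{"claw":{"type":"array","items":{"type":"number"}},"slide":{"type":"array","items":{"type":"array","items":{"type":"number"}}},"yaw":{"type":"array","items":{"type":"number"}},"newtons":{"type":"number"}},"required":["claw","slide","yaw"]}

```bash
mkdir -p pics; ls; cat > h.py <<'E'
import numpy as np, cv2
from workcell import bot
def cam(n,save=None):
    c=bot.read_camera(n)
    np.savez('%s.npz'%n,**c)
    if save: cv2.imwrite('pics/%s.png'%save,cv2.cvtColor(c['color'],cv2.COLOR_RGB2BGR))
    return c
def load(n): return dict(np.load('%s.npz'%n))
def ray(c,u,v):
    K=c['mtx']; d=np.array([(u-K[0,2])/K[0,0],-(v-K[1,2])/K[1,1],-1.])
    return c['eye'],c['rotation']@d
def onplane(c,u,v,z):
    e,d=ray(c,u,v); return e+d*(z-e[2])/d[2]
def pts(c):
    K=c['mtx']; v,u=np.mgrid[:400,:640]; D=c['depth']
    P=np.stack([(u-K[0,2])/K[0,0]*D,-(v-K[1,2])/K[1,1]*D,-D],-1)
    return P@c['rotation'].T+c['eye']
E
python3 - <<'E'
from h import *
np.set_printoptions(precision=4,suppress=True)
for n in('scene','top'):
    c=cam(n,n); print(n,c.keys(),c['rotation'].shape,c['eye'],c['rotation'],c['mtx'])
print(bot.read_state())
E
```

```text
pics
scene dict_keys(['color', 'depth', 'mtx', 'eye', 'rotation']) (3,) [-0.3423 -1.0614  0.9379] [ 0.9626 -0.3692 -0.6553] [[490.4985   0.     332.1874]
 [  0.     490.4985 200.9508]
 [  0.       0.       1.    ]]
top dict_keys(['color', 'depth', 'mtx', 'eye', 'rotation']) (3,) [ 0.3263 -0.1061  1.8598] [ 0.1231 -0.0679 -1.597 ] [[518.0473   0.     325.8284]
 [  0.     518.0473 198.5817]
 [  0.       0.       1.    ]]
{'time': 0.1, 'q': array([ 1.2411,  0.2647,  1.6052,  0.    ,  1.2737, -0.0369]), 'joint_vel': array([-0.    , -0.0005, -0.0037, -0.0007, -0.    , -0.001 ]), 'joint_torque': array([ -0.0001, -51.6698, -36.859 ,  -0.    ,   0.0062,   0.    ]), 'tool_pos': array([0.1947, 0.646 , 0.4035]), 'tcp_rot': array([-0.4583, -3.1076,  0.0032]), 'wrist_force': array([-0.0685,  0.0647,  0.0548]), 'torque': array([ 0.0026, -0.013 , -0.0226]), 'grip_force': 0.0, 'width': 1.0019898650094248}
```

View pics/top.png

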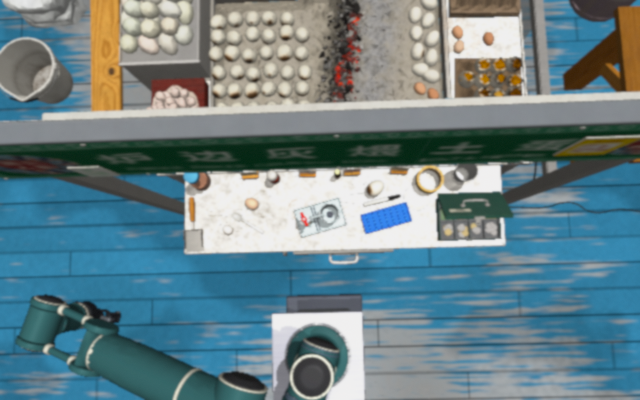

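View pics/scene.png

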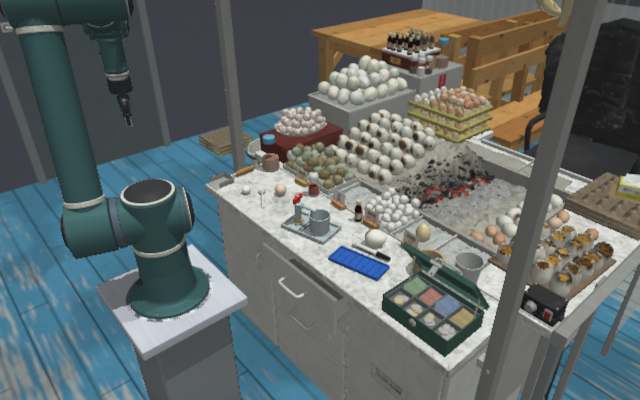

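Top view: tray at (386,218), rinse well at (320,217) with the red tap at (304,218), spoon near (243,222), eggs at (228,230) and (252,203). The scene view agrees. Next I compute rough positions.

```bash
sed -i "s/    np.savez/    c['rotation']=cv2.Rodrigues(np.array(c['rotation'],float))[0]\n    np.savez/" h.py
python3 - <<'E'
from h import *
np.set_printoptions(precision=4,suppress=True)
c=cam('top'); P=pts(c)
for n,u,v,z in [('tray',386,218,.008),('well',320,217,.01),('tap',304,218,.107),('spoon',243,222,.005),('quail',228,230,.02),('tan',252,203,.03),('goose',375,188,.04),('marker',382,200,.01),('box',470,230,.05),('card',250,176,.05),('sign',300,150,0),('signlow',300,166,0),('tape',428,180,.04)]:
    print(n,onplane(c,u,v,z),P[v,u])
w=cam('wrist','w0'); print('wrist',w['eye'],w['rotation'],w['mtx'])
i=c['color'][160:260,170:520]
cv2.imwrite('pics/topc.png',cv2.cvtColor(cv2.resize(i,None,fx=2.2,fy=2.2,interpolation=2),cv2.COLOR_RGB2BGR))
E
```

```text
tray [ 0.4763 -0.2573  0.008 ] [ 0.4762 -0.2572  0.009 ]
well [ 0.4866 -0.0216  0.01  ] [ 0.4813 -0.0244  0.0719]
tap [0.4764 0.0285 0.107 ] [0.4759 0.028  0.1132]
spoon [0.4771 0.2573 0.005 ] [ 0.4778  0.2589 -0.0033]
quail [0.4488 0.3085 0.02  ] [0.4483 0.3067 0.028 ]
tan [0.5422 0.2195 0.03  ] [0.5412 0.2179 0.0389]
goose [ 0.5811 -0.2202  0.04  ] [ 0.5793 -0.2194  0.0533]
marker [ 0.5412 -0.2455  0.01  ] [ 0.5403 -0.2449  0.017 ]
box [ 0.4227 -0.5417  0.05  ] [ 0.4238 -0.5464  0.0303]
card [0.6368 0.2222 0.05  ] [0.6426 0.2284 0.0162]
sign [0.736  0.0461 0.    ] [ 0.487  -0.0464  1.1302]
signlow [0.6765 0.0473 0.    ] [ 0.4865 -0.0359  1.0087]
tape [ 0.6038 -0.4078  0.04  ] [ 0.6095 -0.414   0.0025]
wrist [0.1226 0.6682 0.3722] [[ 0.2881 -0.9151 -0.2822]
 [ 0.9576  0.2747  0.0869]
 [-0.0021 -0.2953  0.9554]] [[342.9428   0.     316.7646]
 [  0.     342.9428 206.7124]
 [  0.       0.       1.    ]]
```

{"op": "drive_tool", "data": {
  "claw": [85, 85, 85, 85, 85, 85, 85, 85],
  "slide": [
    [0.034, -0.07, 0],
    [0.068, -0.14, 0],
    [0.102, -0.21, 0],
    [0.136, -0.28, 0],
    [0.17, -0.35, 0],
    [0.204, -0.42, 0],
    [0.238, -0.49, 0],
    [0.272, -0.56, 0]
  ],
  "yaw": [0, 0, 0, 0, 0, 0, 0, 0]
}}

```text
time: 0.87
tool_pos: [0.3311, 0.3644, 0.4046]
tcp_rot: [0.457, 3.108, 0.0]
wrist_force: [0.8, -0.2, -0.4]
width: 0.993
grip_force: 0.0
```

{"op": "drive_tool", "data": {
  "claw": [85, 85, 85, 85, 85, 85, 85, 85],
  "slide": [
    [0.034, -0.07, 0],
    [0.068, -0.14, 0],
    [0.102, -0.21, 0],
    [0.136, -0.28, 0],
    [0.17, -0.35, 0],
    [0.19, -0.41, 0],
    [0.2, -0.44, 0],
    [0.2, -0.44, 0]
  ],
  "yaw": [0, 0, 0, 0, 0, 0, 0, 0]
}}

```text
time: 1.53
tool_pos: [0.4315, 0.1436, 0.4046]
tcp_rot: [0.465, 3.107, -0.002]
wrist_force: [0.1, 0.0, -0.5]
width: 0.994
grip_force: 0.0
```

```bash
python3 - <<'E'
from h import *
np.set_printoptions(precision=4,suppress=True)
w=cam('wrist','w1'); print('wrist',w['eye'],w['rotation']); s=bot.read_state(); print(s['time'],s['tool_pos'],s['tcp_rot'])
E
```

```text
wrist [0.3595 0.166  0.3732] [[ 0.2921 -0.9136 -0.2827]
 [ 0.9564  0.2787  0.0877]
 [-0.0013 -0.296   0.9552]]
1.5833 [0.4311 0.1449 0.4046] [-0.4639 -3.107  -0.0001]
```

View pics/w1.png

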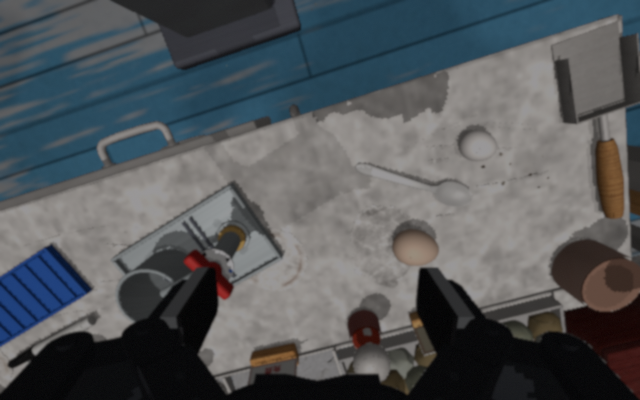

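The wrist view shows the spoon from tail (360,165) to bowl tip (468,192), the quail egg (478,143), tan egg (415,246), red bar (208,275), deck around (195,235) and tray (35,290).

```bash
python3 - <<'E'
from h import *
np.set_printoptions(precision=4,suppress=True)
def wr(m): return m
w=load('wrist'); t=load('top')
def minrect(c,m,z,name):
    n,l,st,_=cv2.connectedComponentsWithStats(m.astype(np.uint8)); k=1+st[1:,4].argmax()
    v,u=np.where(l==k); X=np.array([onplane(c,a,b,z)[:2] for a,b in zip(u,v)])
    r=cv2.minAreaRect((X*1000).astype(np.float32)); print(name,st[k],r,'mean',X.mean(0)*1000)
    return l==k
for c,nm in((w,'w'),(t,'t')):
    im=c['color'].astype(int); R,G,B=im[...,0],im[...,1],im[...,2]; P=pts(c)
    m=(R>110)&(G<60)&(B<60)&(P[...,2]>.06)&(P[...,2]<.13)&(P[...,0]<.58); k=minrect(c,m,.107,nm+' red'); print(np.percentile(P[k][:,2],[10,50,90]))
    m=(B>140)&(R<80)&(G<120)&(P[...,2]>-.02)&(P[...,2]<.03)&(P[...,0]>.38)&(P[...,0]<.57); minrect(c,m,.009,nm+' tray')
# dark edges crops at 3x
i=w['color'][160:340,100:300]; j=w['color'][120:280,340:500]
cv2.imwrite('pics/well.png',cv2.cvtColor(np.hstack([cv2.resize(i,(660,594),interpolation=2)]),cv2.COLOR_RGB2BGR))
cv2.imwrite('pics/spoon.png',cv2.cvtColor(cv2.resize(j,None,fx=3.5,fy=3.5,interpolation=2),cv2.COLOR_RGB2BGR))
for n,u,v,z in[('tail',360,165,.003),('tip',468,192,.006),('quail',478,143,.015),('tan',415,246,.02)]: print(n,onplane(w,u,v,z))
E
```

```text
w red [185 257  14  13 102] ((455.38446044921875, 23.54685401916504), (11.268377304077148, 7.374813556671143), 21.786880493164062) mean [455.1611  23.6846]
[0.1054 0.1063 0.1071]Traceback (most recent call last):
  File "<stdin>", line 13, in <module>
  File "<stdin>", line 6, in minrect
ValueError: attempt to get argmax of an empty sequence
```

```bash
cat >> h.py <<'E'
def minrect(c,m,z,name):
    n,l,st,_=cv2.connectedComponentsWithStats(m.astype(np.uint8)); k=1+st[1:,4].argmax()
    v,u=np.where(l==k); X=np.array([onplane(c,a,b,z)[:2] for a,b in zip(u,v)])*1000
    r=cv2.minAreaRect(X.astype(np.float32)); C,A=np.linalg.eigh(np.cov(X.T))
    print(name,st[k],np.round(r[0],1),np.round(r[1],1),round(r[2],1),'mean',X.mean(0),'axis deg',np.degrees(np.arctan2(A[1,1],A[0,1])))
    return l==k
def hsv(c): return [x.astype(int) for x in cv2.split(cv2.cvtColor(c['color'],cv2.COLOR_RGB2HSV))]
E
python3 - <<'E'
from h import *
np.set_printoptions(precision=4,suppress=True)
w=load('wrist'); t=load('top')
for c,nm in((w,'w'),(t,'t')):
    H,S,V=hsv(c); P=pts(c); Z=P[...,2]; reg=(P[...,0]>.38)&(P[...,0]<.6)&(abs(P[...,1])<.42)
    m=((H<8)|(H>172))&(S>140)&(V>40)&reg&(Z>.06)&(Z<.13); k=minrect(c,m,.107,nm+' red'); print(np.percentile(P[k][:,2],[2,10,50,90]))
    top=k&(Z>.103); minrect(c,top,.107,nm+' redtop')
    m=(H>100)&(H<130)&(S>120)&reg&(Z>-.02)&(Z<.03); minrect(c,m,.009,nm+' tray')
i=w['color'][160:340,100:300]; j=w['color'][120:280,340:500]
cv2.imwrite('pics/well.png',cv2.cvtColor(cv2.resize(i,(660,594),interpolation=2),cv2.COLOR_RGB2BGR))
cv2.imwrite('pics/spoon.png',cv2.cvtColor(cv2.resize(j,None,fx=3.5,fy=3.5,interpolation=2),cv2.COLOR_RGB2BGR))
for n,u,v,z in[('tail',360,165,.003),('tip',468,192,.006),('quail',478,143,.015),('tan',415,246,.02)]: print(n,onplane(w,u,v,z))
E
```

```text
w red [184 251  48  48 636] [469.4  36.5] [50.2 20.6] 22.7 mean [467.613   35.4382] axis deg -157.06044272319363
[0.0926 0.0948 0.1029 0.1065]
w redtop [184 255  19  16 166] [455.2  24.9] [14.9 10.1] 21.9 mean [454.5311  24.7838] axis deg -147.5557795982425
w tray [   0  246   90  100 4981] [ 473.7 -240.4] [ 69.8 154.5] 14.5 mean [ 471.8498 -222.8215] axis deg 115.64130584335135
t red [304 221   4   5  10] [459.8  24.7] [15.1  5.6] 32.3 mean [459.5924  24.4305] axis deg -150.2663063143133
[0.096  0.1004 0.1028 0.1092]
t redtop [305 222   3   4   5] [457.5  23.8] [9.7 4.8] 43.6 mean [457.8422  22.7662] axis deg -149.57003572868155
t tray [362 203  49  30 873] [ 477.4 -256. ] [ 67.5 167.9] 14.0 mean [ 477.645  -256.1713] axis deg 104.43706160865791
tail [0.4373 0.191  0.003 ]
tip [0.5007 0.2972 0.006 ]
quail [0.4482 0.3126 0.015 ]
tan [0.54   0.2252 0.02  ]
```

View pics/well.png

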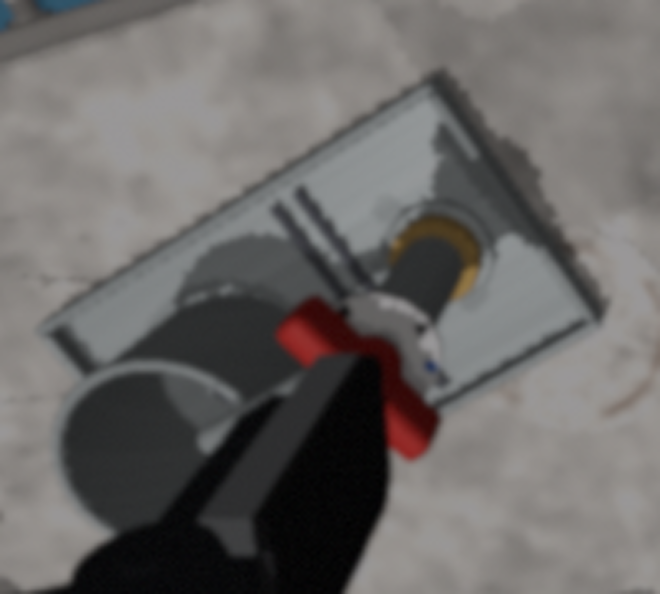

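View pics/spoon.png

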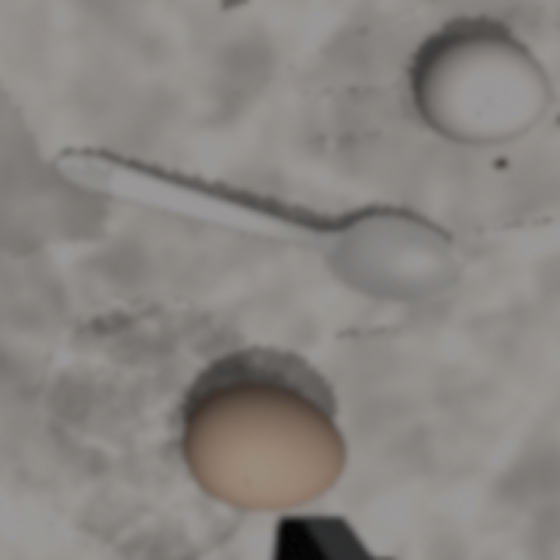

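The well crop shows deck corners at (233,183), (114,260), (282,256), with the bar roughly square across the spout and partly hidden by a finger. The spoon crop shows the tail at (356,167) and the tip at (471,195).

```bash
python3 - <<'E'
from h import *
np.set_printoptions(precision=4,suppress=True)
w=load('wrist')
a,b,c=[onplane(w,u,v,.013)[:2] for u,v in((233.3,182.7),(113.6,260),(281.8,256.4))]
print(a,b,c,'len',np.linalg.norm(a-b),np.linalg.norm(a-c)); ctr=(b+c)/2
y=(a-b)/np.linalg.norm(a-b); print('ctr',ctr,'y ang',np.degrees(np.arctan2(*y[::-1])),'x ang',np.degrees(np.arctan2(*(c-a)[::-1])))
print('tap',ctr+.052*y,'cup',ctr-.036*y)
e=[onplane(w,100+u/3.3,160+v/3.3,z) for u,v,z in((330,297,.107),(280,335,.107),(438,408,.107),(412,458,.098),(60,450,.066),(240,400,.066),(150,362,.066))]; print(np.array(e))
t=onplane(w,355.7,167.1,.003)[:2];p=onplane(w,470.9,194.9,.006)[:2]; print('spoon',t,p,np.linalg.norm(p-t),'ang',np.degrees(np.arctan2(*(p-t)[::-1])),'origin',t+(p-t)*.5)
E
```

```text
[0.414  0.0549] [ 0.4593 -0.1105] [0.5116 0.077 ] len 0.17154829517622233 0.1000877133193061
ctr [ 0.4854 -0.0168] y ang 105.2967966718631 x ang 12.718992131969976
tap [0.4717 0.0334] cup [ 0.4949 -0.0515]
[[ 0.4461  0.0359  0.107 ]
 [ 0.4523  0.0193  0.107 ]
 [ 0.4841  0.0508  0.107 ]
 [ 0.5009  0.0344  0.098 ]
 [ 0.4829 -0.0842  0.066 ]
 [ 0.4832 -0.0237  0.066 ]
 [ 0.4634 -0.0444  0.066 ]]
spoon [0.4382 0.1859] [0.5049 0.2997] 0.13195871618029328 ang 59.62976707974887 origin [0.4715 0.2428]
```

{"op": "drive_tool", "data": {
  "claw": [85, 85, 85, 85, 85, 85, 85, 85],
  "slide": [
    [0.01, -0.028, 0],
    [0.02, -0.056, 0],
    [0.03, -0.084, 0],
    [0.04, -0.112, 0],
    [0.05, -0.14, 0],
    [0.06, -0.168, 0],
    [0.07, -0.196, 0],
    [0.08, -0.222, 0]
  ],
  "yaw": [-0.039, -0.078, -0.117, -0.156, -0.195, -0.234, -0.273, -0.31]
}}

```text
time: 2.25
tool_pos: [0.4709, 0.036, 0.4046]
tcp_rot: [-1.865, -2.528, -0.001]
wrist_force: [0.2, 0.3, 0.2]
width: 0.996
grip_force: 0.0
```

{"op": "drive_tool", "data": {
  "claw": [70, 60, 60, 60, 60, 60, 60, 60],
  "slide": [
    [0, 0, 0],
    [0, 0, 0],
    [0, 0, 0],
    [0, 0, 0],
    [0, 0, 0],
    [0, 0, 0],
    [0, 0, 0],
    [0, 0, 0]
  ],
  "yaw": [-0.039, -0.078, -0.117, -0.156, -0.195, -0.234, -0.273, -0.31]
}}

```text
time: 2.92
tool_pos: [0.4707, 0.0368, 0.4046]
tcp_rot: [-2.83, -1.361, -0.0]
wrist_force: [0.3, 1.2, 0.4]
width: 0.704
grip_force: 0.0
```

{"op": "drive_tool", "data": {
  "claw": [60, 60, 60, 60, 60, 60, 60],
  "slide": [
    [0, 0, -0.02],
    [0, 0, -0.04],
    [0, 0, -0.08],
    [0, 0, -0.12],
    [0, 0, -0.14],
    [0, 0, -0.14],
    [0, 0, -0.14]
  ],
  "yaw": [-0.039, -0.078, -0.117, -0.156, -0.195, -0.205, -0.205]
}}

```text
time: 3.5
tool_pos: [0.4702, 0.0366, 0.3334]
tcp_rot: [-3.115, -0.404, 0.004]
wrist_force: [0.2, 0.1, 0.5]
width: 0.706
grip_force: 0.0
```

```bash
python3 - <<'E'
from h import *
np.set_printoptions(precision=4,suppress=True)
c=cam('wrist','w2'); s=bot.read_state(); print(s['time'],s['tool_pos'],s['tcp_rot'],s['q'])
H,S,V=hsv(c); P=pts(c); Z=P[...,2]
m=((H<8)|(H>172))&(S>140)&(V>40)&(Z>.06)&(Z<.13); k=minrect(c,m,.107,'red'); minrect(c,k&(Z>.1045),.107,'top')
print(np.percentile(Z[k],[5,50,95]))
E
```

```text
3.55 [0.4706 0.0365 0.3342] [-3.1146 -0.4064  0.0015] [ 0.0244 -0.0673  2.1011  0.0005  1.1088  1.3355]
red [ 315  181   29   82 1246] [476.2  31.1] [51.9 17. ] 14.7 mean [477.7473  31.8109] axis deg -157.16378233596024
top [ 315  185   29   78 1131] [475.   30.8] [49.6 17. ] 14.8 mean [476.3673  31.3014] axis deg -156.97693051721294
[0.1023 0.1061 0.1072]
```

View pics/w2.png

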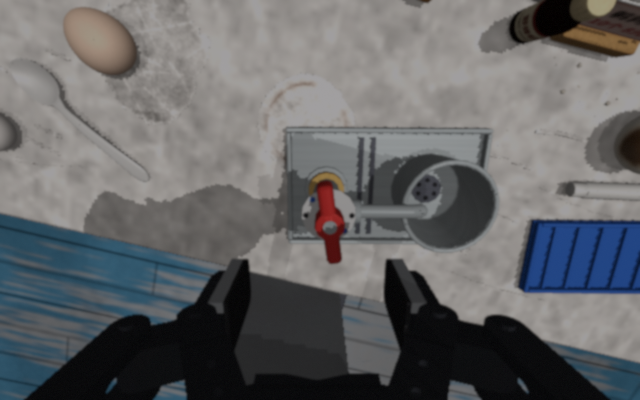

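The bar runs from (325,181) to (333,262), slightly open. Deck corners are at (287,128), (491,129), (290,238) and the cup mouth is centred near (450,203). The tray is at the right edge.

```bash
python3 - <<'E'
from h import *
np.set_printoptions(precision=4,suppress=True)
c=load('wrist'); print(c['eye'])
A,B,D=[onplane(c,u,v,.013)[:2] for u,v in((287,128),(491,129),(290,239))]
f=lambda v:np.degrees(np.arctan2(v[1],v[0]))
print('len',np.linalg.norm(A-B),np.linalg.norm(A-D),'yang',f(A-B),'xang',f(A-D)); y=(A-B)/np.linalg.norm(A-B); ctr=(B+D)/2
print('ctr',ctr,'tap',ctr+.052*y,'cup',ctr-.036*y)
print('cup ring',onplane(c,450.5,203.5,.066),onplane(c,404,203,.066),onplane(c,497,203,.066))
H,S,V=hsv(c); P=pts(c); Z=P[...,2]
m=((H<8)|(H>172))&(S>140)&(V>40)&(Z>.06)&(Z<.13)
g=cv2.cvtColor(c['color'],cv2.COLOR_RGB2GRAY)
for r in range(180,266,6): u=np.where(m[r])[0]; print(r,u.min() if len(u) else 0,u.max() if len(u) else 0,V[r,u].mean() if len(u) else 0, end='; ')
e=[onplane(c,u,v,.107)[:2] for u,v in((325,181),(332.5,261))]; print(e,np.linalg.norm(e[0]-e[1]),f(e[0]-e[1]),(e[0]+e[1])/2)
E
```

```text
[0.5431 0.0563 0.3018]
len 0.16797205109867272 0.09862381898361387 yang 104.53663044856836 xang 14.90886897125852
ctr [ 0.4886 -0.0194] tap [0.4756 0.0309] cup [ 0.4977 -0.0542]
cup ring [ 0.4988 -0.0544  0.066 ] [ 0.4906 -0.0221  0.066 ] [ 0.5076 -0.0865  0.066 ]
180 0 0 0; 186 317 331 90.13333333333334; 192 318 332 127.0; 198 319 332 127.78571428571429; 204 319 333 125.33333333333333; 210 319 337 115.94736842105263; 216 317 341 121.4; 222 316 343 129.05882352941177; 228 315 343 101.3076923076923; 234 319 340 78.0625; 240 325 338 76.64285714285714; 246 326 338 77.07692307692308; 252 327 339 77.07692307692308; 258 328 340 77.0; 264 0 0 0; [array([0.5006, 0.0403]), array([0.4523, 0.0223])] 0.05150090538308506 20.445812733416897 [0.4765 0.0313]
```

```bash
python3 - <<'E'
from h import *
np.set_printoptions(precision=0,suppress=True,linewidth=200)
c=load('wrist'); Z=pts(c)[...,2]*1000; H,S,V=hsv(c)
m=((H<8)|(H>172))&(S>140)&(V>40)
for r in range(204,246,4): print(r,Z[r,306:354:3].round(0),m[r,306:354:3].astype(int),S[r,306:354:3])
E
```

```text
204 [ 84.  83.  84.  83. 103. 106. 105. 107. 106. 106.  85.  83.  83.  84.  84.  83.] [0 0 0 0 0 1 1 1 1 1 0 0 0 0 0 0] [  4   5   3   6  68 200 197 191 188 176   9   4   5   5   4   4]
208 [ 83.  84.  83.  83.  83. 106. 106. 106. 106. 106.  93.  83.  84.  83.  84.  84.] [0 0 0 0 0 1 1 1 1 1 0 0 0 0 0 0] [  5   6   6   3  38 200 197 193 188 194 103  16   5   4   4   5]
212 [ 84.  84.  83.  83.  96. 105. 107. 106. 107. 106. 102.  98.  83.  85.  83.  83.] [0 0 0 0 1 1 1 1 1 1 1 1 0 0 0 0] [  5   5   6  16 151 203 197 196 190 192 202 166  12   4   5   6]
216 [ 84.  84.  82.  96. 104. 106. 105. 107. 105. 106. 107. 106.  97.  84.  83.  84.] [0 0 0 0 1 1 1 1 1 1 1 1 0 0 0 0] [  0   6   6  55 206 198 193 192 186 188 185 194  88   7   6   7]
220 [ 82.  83.  83. 105. 107. 106. 106. 106. 107. 107. 107. 106. 106.  83.  84.  84.] [0 0 0 0 1 1 1 1 0 1 1 1 1 0 0 0] [  6   6   6 100 199 192 191 161 139 168 190 191 176  12   5   5]
224 [ 83.  83.  84. 106. 106. 106. 107. 107. 107. 108. 107. 106. 106.  83.  85.  83.] [0 0 0 1 1 1 0 0 0 0 0 1 1 0 0 0] [  6   6   6 143 199 193  54   9  11   5 110 195 2
[... 245 characters left out ...]
. 108. 107. 106. 106. 105.  84.   2.   4.] [0 0 0 0 1 1 0 0 0 0 1 1 1 0 0 0] [ 10   5   3  27 192 206 126  15   4  36 170 203 152  96   9   9]
236 [  3.   3.   3.  83.  82. 107. 106. 106. 107. 107. 106. 106.   4.   4.   4.   4.] [0 0 0 0 0 1 1 1 1 1 1 0 0 0 0 0] [ 12   9   9   0  41 157 203 199 199 209 206 131   3  11   9   9]
240 [ 12.  13.  13.  12.  13.  12. 105. 105. 107. 107. 107. 105.  12.  12.  12.  12.] [0 0 0 0 0 0 0 1 1 1 1 0 0 0 0 0] [  7   9   9   9   9   7  75 208 203 203 201  61   9   7  12   9]
244 [ -2.  -3.  -2.  -2.  -3.  -2. 103. 106. 106. 106. 106. 103.  -2.  -2.  -1.  -2.] [0 0 0 0 0 0 0 1 1 1 1 0 0 0 0 0] [  9   9  11  11   9   9  34 207 209 210 209  78   9   7   9   9]
```

{"op": "drive_tool", "data": {
  "claw": [40, 35, 35, 35, 35, 35, 35, 35],
  "slide": [
    [0.024, 0.001, 0],
    [0.046, 0.003, 0],
    [0.046, 0.003, -0.04],
    [0.046, 0.003, -0.08],
    [0.046, 0.003, -0.11],
    [0.046, 0.003, -0.135],
    [0.046, 0.003, -0.144],
    [0.046, 0.003, -0.144]
  ],
  "yaw": [0.015, 0.031, 0.031, 0.031, 0.031, 0.031, 0.031, 0.031]
}}

```text
time: 4.22
tool_pos: [0.4934, 0.0373, 0.2619]
tcp_rot: [-3.092, -0.556, 0.003]
wrist_force: [0.8, 0.6, -0.3]
width: 0.41
grip_force: 0.0
```

{"op": "drive_tool", "data": {
  "claw": [5, 5, 5, 5, 5, 5],
  "slide": [
    [0, 0, 0],
    [0, 0, 0],
    [0, 0, 0],
    [0, 0, 0],
    [0, 0, 0],
    [0, 0, 0]
  ],
  "yaw": [0, 0, 0, 0, 0, 0],
  "newtons": 25
}}

```text
time: 4.72
tool_pos: [0.4946, 0.0372, 0.264]
tcp_rot: [-3.092, -0.553, -0.004]
wrist_force: [-0.4, 4.7, 6.4]
width: 0.105
grip_force: 28.2
```

{"op": "drive_tool", "data": {
  "claw": [5, 5, 5, 5, 5, 5, 5, 5],
  "slide": [
    [-0.0012, 0.0028, 0.002],
    [-0.0026, 0.0058, 0.002],
    [-0.0044, 0.0086, 0.002],
    [-0.0064, 0.0112, 0.002],
    [-0.0088, 0.0136, 0.002],
    [-0.0112, 0.016, 0.002],
    [-0.0138, 0.018, 0.002],
    [-0.0164, 0.0196, 0.002]
  ],
  "yaw": [0.0256, 0.0533, 0.0811, 0.1089, 0.1367, 0.1644, 0.1922, 0.2183]
}}

```text
time: 5.38
tool_pos: [0.4855, 0.0483, 0.264]
tcp_rot: [-2.721, -1.562, -0.003]
wrist_force: [-2.4, 12.9, 4.1]
width: 0.104
grip_force: 28.3
```

{"op": "drive_tool", "data": {
  "claw": [5, 5, 30, 30, 30],
  "slide": [
    [0, 0, 0],
    [0, 0, 0],
    [0, 0, 0],
    [0, 0, 0],
    [0, 0, 0]
  ],
  "yaw": [0, 0, 0, 0, 0]
}}

```text
time: 5.8
tool_pos: [0.4854, 0.0461, 0.2634]
tcp_rot: [2.725, 1.562, -0.002]
wrist_force: [1.1, -0.1, -0.3]
width: 0.35
grip_force: 0.0
```

{"op": "drive_tool", "data": {
  "claw": [30, 30, 30, 30, 30, 30],
  "slide": [
    [0, 0, 0.03],
    [0, 0, 0.08],
    [0, 0, 0.12],
    [-0.02, -0.02, 0.15],
    [-0.02, -0.02, 0.15],
    [-0.02, -0.02, 0.15]
  ],
  "yaw": [0, 0, 0, 0, 0, 0]
}}

```text
time: 6.3
tool_pos: [0.4758, 0.036, 0.3394]
tcp_rot: [2.726, 1.559, 0.003]
wrist_force: [0.4, -0.7, -0.3]
width: 0.348
grip_force: 0.0
```

```bash
cat > tapang.py <<'E'
from h import *
np.set_printoptions(precision=4,suppress=True)
c=cam('wrist','w3'); s=bot.read_state(); print(s['time'],s['tool_pos'],s['tcp_rot'])
H,S,V=hsv(c); P=pts(c); Z=P[...,2]
m=((H<8)|(H>172))&(S>140)&(V>40)&(Z>.101)&(Z<.11)
m=cv2.morphologyEx(m.astype(np.uint8),cv2.MORPH_CLOSE,np.ones((17,17)))
k=minrect(c,m,.107,'red')
E
python3 tapang.py
```

```text
6.35 [0.4755 0.0362 0.3383] [ 2.7266  1.5599 -0.0001]
red [ 304  195   28   76 1287] [474.4  32.1] [50.5 17.1] 59.5 mean [474.9819  32.7155] axis deg 58.81441636315067
```

{"op": "drive_tool", "data": {
  "claw": [30, 30, 30, 30, 30, 30, 30],
  "slide": [
    [-0.004, 0.07, 0],
    [-0.008, 0.15, 0],
    [-0.012, 0.23, 0],
    [-0.016, 0.31, 0],
    [-0.02, 0.38, -0.03],
    [-0.02, 0.393, -0.06],
    [-0.02, 0.393, -0.06]
  ],
  "yaw": [0, 0, 0, 0, 0, 0, 0]
}}

```text
time: 6.93
tool_pos: [0.4636, 0.2347, 0.304]
tcp_rot: [-2.722, -1.566, 0.012]
wrist_force: [-1.0, -0.2, 0.1]
width: 0.347
grip_force: 0.0
```

```bash
python3 - <<'E'
from h import *
c=cam('wrist','w4'); s=bot.read_state(); print(s['time'],s['tool_pos'],s['tcp_rot'])
E
```

```text
6.9833 [0.46410102 0.23359766 0.30521258] [-2.72373967 -1.56480335  0.01114088]
```

View pics/w4.png

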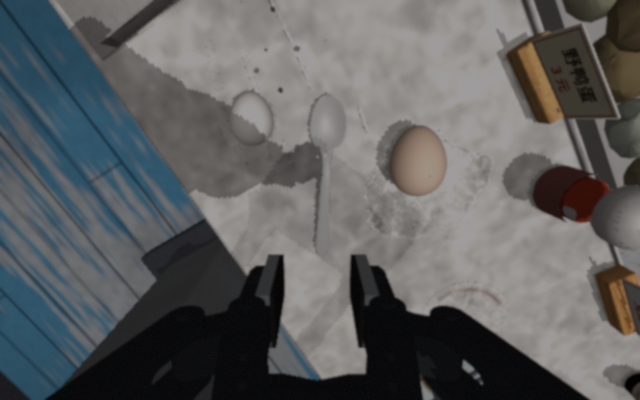

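The spoon tip is at (327,95) and the tail at (321,254), nearly aligned between the fingers.

```bash
python3 - <<'E'
from h import *
c=load('wrist')
f=lambda v:np.degrees(np.arctan2(v[1],v[0]))
for (a,b) in (((321,254.5),(327,94.5)),):
    t=onplane(c,*a,.004)[:2];p=onplane(c,*b,.006)[:2]; d=(p-t)/np.linalg.norm(p-t)
    o=(t+p)/2; print(t,p,np.linalg.norm(p-t),f(p-t),'o',o,'x=-12:',o-.012*d)
print(onplane(c,327,150,.011))
E
```

```text
[0.43922136 0.18862423] [0.50811796 0.29942557] 0.13047482410783146 58.1265309990821 o [0.47366966 0.2440249 ] x=-12: [0.46733311 0.23383431]
[0.48819993 0.2646514  0.011     ]
```

{"op": "drive_tool", "data": {
  "claw": [30, 30, 30, 30, 30, 30, 30, 30],
  "slide": [
    [0.007, 0.003, -0.06],
    [0.007, 0.003, -0.13],
    [0.007, 0.003, -0.18],
    [0.007, 0.003, -0.21],
    [0.007, 0.003, -0.235],
    [0.007, 0.003, -0.25],
    [0.007, 0.003, -0.256],
    [0.007, 0.003, -0.256]
  ],
  "yaw": [0, 0, 0, 0, 0, 0, 0, 0]
}}

```text
time: 7.65
tool_pos: [0.4692, 0.2337, 0.1803]
tcp_rot: [2.727, 1.56, -0.002]
wrist_force: [0.8, -0.4, -0.1]
width: 0.356
grip_force: 0.0
```

{"op": "drive_tool", "data": {
  "claw": [15, 10, 0, 0, 0, 0],
  "slide": [
    [0, 0, 0],
    [0, 0, 0],
    [0, 0, 0],
    [0, 0, 0],
    [0, 0, 0],
    [0, 0, 0]
  ],
  "yaw": [0, 0, 0, 0, 0, 0],
  "newtons": 20
}}

```text
time: 8.15
tool_pos: [0.4697, 0.2349, 0.1817]
tcp_rot: [2.726, 1.561, 0.003]
wrist_force: [-0.3, -1.3, 4.5]
width: 0.068
grip_force: 21.5
```

{"op": "drive_tool", "data": {
  "claw": [0, 0, 0, 0, 0, 0, 0, 0],
  "slide": [
    [0, 0, 0.01],
    [0, 0, 0.03],
    [0, 0, 0.06],
    [0, 0, 0.1],
    [0, 0, 0.15],
    [0, 0, 0.2],
    [0, 0, 0.24],
    [0, 0, 0.24]
  ],
  "yaw": [0, 0, 0, 0, 0, 0, 0, 0]
}}

```text
time: 8.82
tool_pos: [0.4709, 0.2355, 0.3063]
tcp_rot: [2.725, 1.561, 0.014]
wrist_force: [1.4, 1.6, 0.1]
width: 0.072
grip_force: 20.9
```

```bash
python3 - <<'E'
from h import *
np.set_printoptions(precision=3,suppress=True,linewidth=200)
c=cam('wrist','w5'); s=bot.read_state(); print(s['time'],s['tool_pos'],s['tcp_rot'],s['width'],s['grip_force'])
T=s['tool_pos']; P=pts(c); R=cv2.Rodrigues(s['tcp_rot'])[0]; L=(P-T)@R*1000
# points in tool frame: near y=0, z from 130..230, x>0
m=(abs(L[...,1])<16)&(L[...,2]>120)&(L[...,2]<250)&(L[...,0]>13)&(L[...,0]<110)&(c['depth']>0)
X=L[m]
for a in range(13,110,6):
    q=X[(X[:,0]>=a)&(X[:,0]<a+6)]
    if len(q): print(a,len(q),np.percentile(q[:,2],[5,50,95]),q[:,1].min(),q[:,1].max())
np.save('L5.npy',L)
E
```

```text
8.8667 [0.47  0.235 0.304] [2.726 1.561 0.01 ] 0.06772114541438183 20.953312797937542
13 1484 [120.738 125.955 168.4  ] -15.957399829110155 15.938785340091306
19 198 [167.546 168.382 169.684] -2.860429828726036 3.7724394720995305
25 231 [168.17  169.589 171.019] -3.263772391216758 4.190971213986595
31 333 [169.893 171.525 173.416] -6.252840287856837 7.207508196349443
37 692 [172.506 174.624 176.981] -11.003094244886368 11.526604830995904
43 836 [173.829 176.697 178.952] -12.646414786106174 13.247012370055593
49 871 [173.944 177.554 179.668] -13.303251116527857 13.58846090048546
55 867 [173.876 177.303 179.422] -13.2315857452583 13.410506142461685
61 813 [173.448 176.406 178.476] -12.253584082957182 12.740301341883939
67 683 [172.596 174.563 176.707] -10.401241084780763 10.64507090201223
73 211 [171.619 172.864 174.252] -6.600504258883333 7.128735717138144
```

View pics/w5.png

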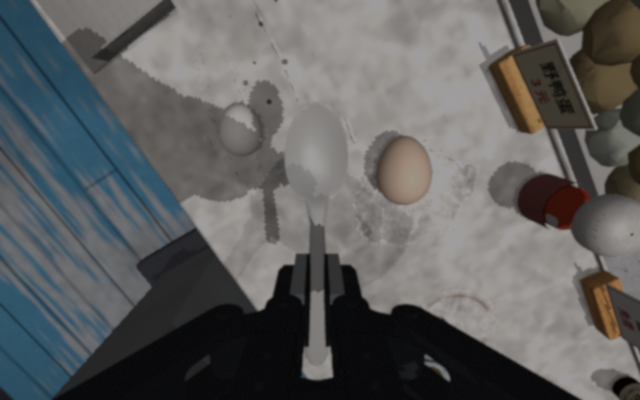

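The spoon is held level, its bowl tip 76 mm ahead of the grip. The tool can't tilt, so I'll pivot the spoon in the pads by lowering its tail onto the tap bar's top.

{"op": "drive_tool", "data": {
  "claw": [0, 0, 0, 0, 0, 0, 0, 0],
  "slide": [
    [-0.003, -0.02, 0.015],
    [-0.007, -0.05, 0.03],
    [-0.011, -0.08, 0.03],
    [-0.015, -0.11, 0.03],
    [-0.02, -0.14, 0.03],
    [-0.024, -0.17, 0.03],
    [-0.028, -0.2, 0.03],
    [-0.032, -0.23, 0.03]
  ],
  "yaw": [0.037, 0.074, 0.111, 0.148, 0.185, 0.222, 0.259, 0.296]
}}

```text
time: 9.53
tool_pos: [0.4521, 0.1188, 0.3141]
tcp_rot: [-1.728, -2.621, 0.003]
wrist_force: [0.3, 0.4, -1.1]
width: 0.07
grip_force: 21.0
```

{"op": "drive_tool", "data": {
  "claw": [0, 0, 0, 0, 0, 0, 0, 0],
  "slide": [
    [-0.004, -0.03, 0],
    [-0.008, -0.06, 0],
    [-0.012, -0.09, 0],
    [-0.016, -0.115, 0],
    [-0.02, -0.13, 0],
    [-0.021, -0.138, 0],
    [-0.021, -0.138, 0],
    [-0.021, -0.138, 0]
  ],
  "yaw": [0.037, 0.074, 0.111, 0.148, 0.185, 0.207, 0.207, 0.207]
}}

```text
time: 10.2
tool_pos: [0.442, 0.0504, 0.3145]
tcp_rot: [-0.813, -3.032, 0.001]
wrist_force: [-0.3, -0.1, -1.7]
width: 0.071
grip_force: 21.0
```

```bash
cat > sp.py <<'E'
from h import *
import sys
np.set_printoptions(precision=4,suppress=True,linewidth=200)
c=cam('wrist',sys.argv[1]); s=bot.read_state(); print(s['time'],s['tool_pos'],s['tcp_rot'],s['width'],s['grip_force'],s['wrist_force'],s['q'])
R=cv2.Rodrigues(s['tcp_rot'])[0]; print('tool x ang',np.degrees(np.arctan2(R[1,0],R[0,0])))
L=(pts(c)-s['tool_pos'])@R*1000
m=(abs(L[...,1])<15)&(L[...,2]>140)&(L[...,2]<300)&(L[...,0]>14)&(L[...,0]<100)&(c['depth']>0)
X=L[m]
for a in range(14,100,6):
    q=X[(X[:,0]>=a)&(X[:,0]<a+6)]
    if len(q): print(a,len(q),np.percentile(q[:,2],[5,50,95]).round(1),q[:,1].min().round(1),q[:,1].max().round(1))
E
python3 sp.py w6
```

```text
10.25 [0.4422 0.0507 0.3148] [-0.8125 -3.033   0.0005] 0.07087552921149229 20.952141266316175 [ 0.4662 -0.4592  0.2827] [ 0.058  -0.1015  2.1711  0.0002  1.0737 -0.9894]
tool x ang 150.00725989408323
14 206 [169.8 170.7 171.8] -3.4 3.3
20 198 [170.1 171.2 172.7] -3.3 3.3
26 252 [171.4 172.7 174. ] -4.6 4.1
32 463 [173.4 175.4 177.4] -9.4 8.4
38 753 [175.9 178.1 180.2] -12.7 11.9
44 859 [176.4 179.8 181.8] -13.5 13.0
50 879 [176.3 180.2 182.4] -13.8 13.0
56 854 [176.5 179.8 181.9] -13.3 12.8
62 765 [175.8 178.4 180.6] -12.2 11.4
68 579 [174.8 176.5 178.3] -10.0 9.2
74 58 [173.9 175.  176.3] -4.7 4.1
```

{"op": "drive_tool", "data": {
  "claw": [0, 0, 0, 0, 0, 0, 0, 0],
  "slide": [
    [0.002, 0, -0.02],
    [0.002, 0, -0.04],
    [0.002, 0, -0.055],
    [0.002, 0, -0.07],
    [0.002, 0, -0.08],
    [0.002, 0, -0.085],
    [0.002, 0, -0.09],
    [0.002, 0, -0.09]
  ],
  "yaw": [0, 0, 0, 0, 0, 0, 0, 0],
  "newtons": 25
}}

```text
time: 10.92
tool_pos: [0.4436, 0.0506, 0.2702]
tcp_rot: [-0.809, -3.035, 0.0]
wrist_force: [-0.6, 0.0, 1.8]
width: 0.049
grip_force: 24.4
```

```bash
python3 sp.py w7
```

```text
10.9667 [0.4436 0.0506 0.2704] [-0.8095 -3.0349  0.    ] 0.04328052215829121 24.35096712782979 [-0.0226  1.1539  1.2851] [ 0.0577 -0.0435  2.2094  0.0002  0.9762 -0.9919]
tool x ang 150.12970825325553
14 214 [187.2 190.5 194.1] -3.0 4.5
20 430 [194.8 201.6 207.4] -8.4 10.4
26 649 [205.8 210.8 215.7] -11.9 13.9
32 621 [211.8 216.7 220.4] -15.0 14.1
38 610 [216.8 221.  272.3] -15.0 14.5
44 600 [221.1 224.3 273.1] -14.9 14.4
50 610 [224.7 271.8 273.3] -14.8 15.0
56 395 [271.2 272.4 273.5] -14.7 14.9
62 394 [271.3 272.4 273.6] -14.6 14.8
68 396 [271.3 272.5 273.5] -14.6 14.7
74 433 [271.2 272.5 274.1] -15.0 14.6
80 289 [271.4 272.8 275.1] -11.0 15.0
86 171 [271.8 273.2 275.5] -0.9 15.0
92 24 [272.9 274.3 275.3] 10.4 14.9
```

{"op": "drive_tool", "data": {
  "claw": [0, 0, 0, 0, 0, 0, 0, 0],
  "slide": [
    [0, 0, 0.02],
    [0, 0, 0.06],
    [0, 0, 0.11],
    [0, 0, 0.16],
    [0.01, -0.015, 0.17],
    [0.035, -0.05, 0.17],
    [0.065, -0.095, 0.17],
    [0.095, -0.14, 0.17]
  ],
  "yaw": [0, 0, 0, 0, 0, 0, 0, 0]
}}

```text
time: 11.63
tool_pos: [0.4915, -0.0204, 0.3562]
tcp_rot: [0.807, 3.035, -0.0]
wrist_force: [0.5, -0.1, -0.5]
width: 0.049
grip_force: 38.3
```

{"op": "drive_tool", "data": {
  "claw": [0, 0, 0, 0, 0],
  "slide": [
    [0.03, -0.042, 0],
    [0.055, -0.077, 0],
    [0.07, -0.098, 0],
    [0.074, -0.104, 0],
    [0.074, -0.104, 0]
  ],
  "yaw": [0, 0, 0, 0, 0]
}}

```text
time: 12.05
tool_pos: [0.5283, -0.0721, 0.3553]
tcp_rot: [-0.811, -3.034, -0.0]
wrist_force: [0.2, -0.2, -0.1]
width: 0.049
grip_force: 38.3
```

```bash
python3 sp.py w8
```

```text
12.1 [ 0.5278 -0.0714  0.3552] [-0.8102 -3.0338 -0.0004] 0.04174352803852381 38.27661423012614 [-0.3517  0.3005 -0.3073] [-0.1814  0.0326  1.9618  0.0004  1.1487 -1.2304]
tool x ang 150.09493353470597
14 210 [174.3 175.7 177.3] -3.5 3.3
20 203 [176.1 177.8 179.6] -3.5 3.3
26 290 [179.  181.1 183.3] -4.9 4.7
32 583 [183.4 186.  189. ] -10.6 10.8
38 748 [186.8 189.8 192.5] -12.9 13.1
44 770 [188.3 192.1 194.4] -13.4 13.5
50 742 [189.8 193.3 195.4] -13.3 13.5
56 687 [190.7 193.6 195.5] -12.3 12.5
62 616 [191.6 193.5 288.6] -14.4 14.8
68 297 [191.4 192.9 289.5] -14.3 11.8
```

View pics/w8.png

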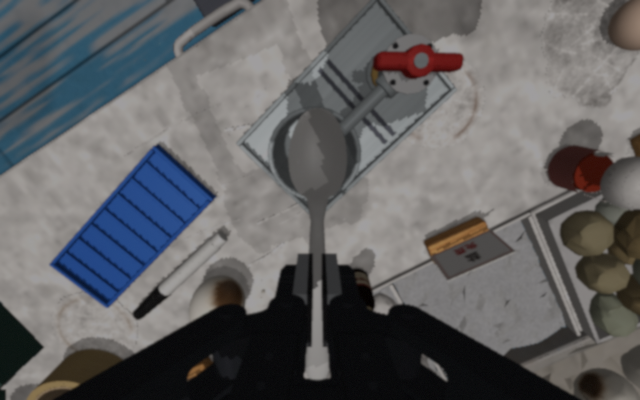

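The view shows the spoon over the cup, but it tilted back to about 16°. The pivot in the pads gives to inertia, so a brisk upward start with a soft stop should swing the bowl down. I'll try that with 20 N grip.

{"op": "drive_tool", "data": {
  "claw": [0, 0, 0, 0, 0, 0, 0, 0],
  "slide": [
    [0, 0, 0],
    [0, 0, 0.08],
    [0, 0, 0.13],
    [0, 0, 0.165],
    [0, 0, 0.185],
    [0, 0, 0.195],
    [0, 0, 0.2],
    [0, 0, 0.2]
  ],
  "yaw": [0, 0, 0, 0, 0, 0, 0, 0],
  "newtons": 20
}}

```text
time: 12.77
tool_pos: [0.5277, -0.071, 0.4551]
tcp_rot: [-0.808, -3.035, 0.0]
wrist_force: [0.5, -0.0, -0.8]
width: 0.044
grip_force: 38.3
```

```bash
python3 sp.py w9
```

```text
12.8167 [ 0.5277 -0.0711  0.4544] [-0.8083 -3.0338  0.0002] 0.04894966556298376 38.271402921527624 [ 0.4256  0.4245 -0.2459] [-0.1807 -0.0346  1.8432  0.      1.3349 -1.2307]
tool x ang 150.16251832791428
14 205 [173.7 175.  176.2] -3.0 3.9
20 206 [175.4 177.  178.8] -3.0 3.9
26 272 [178.  180.1 182.2] -3.9 5.3
32 542 [182.3 185.1 187.9] -10.0 11.2
38 746 [185.8 189.  191.7] -12.3 13.2
44 760 [187.8 191.3 193.7] -12.8 14.0
50 761 [189.1 192.6 194.8] -12.9 14.0
56 692 [190.1 193.1 195.1] -11.8 13.5
62 582 [190.6 192.7 194.3] -10.4 11.6
68 252 [190.9 192.  193.3] -7.1 8.4
```

{"op": "drive_tool", "data": {
  "claw": [0, 0, 0, 0, 0, 0, 0, 0],
  "slide": [
    [-0.02, 0.03, -0.02],
    [-0.05, 0.07, -0.06],
    [-0.08, 0.115, -0.1],
    [-0.11, 0.16, -0.14],
    [-0.14, 0.203, -0.18],
    [-0.16, 0.232, -0.21],
    [-0.168, 0.243, -0.23],
    [-0.168, 0.243, -0.25]
  ],
  "yaw": [0, 0, 0, 0, 0, 0, 0, 0]
}}

```text
time: 13.48
tool_pos: [0.4427, 0.0509, 0.3286]
tcp_rot: [-0.806, -3.034, 0.001]
wrist_force: [0.9, -0.1, 0.9]
width: 0.046
grip_force: 38.3
```

{"op": "drive_tool", "data": {
  "claw": [0, 0, 0, 0, 0, 0, 0, 0],
  "slide": [
    [0, 0, -0.04],
    [0, 0, -0.08],
    [0, 0, -0.1],
    [0, 0, -0.115],
    [0, 0, -0.13],
    [0, 0, -0.145],
    [0, 0, -0.15],
    [0, 0, -0.15]
  ],
  "yaw": [0, 0, 0, 0, 0, 0, 0, 0]
}}

```text
time: 14.15
tool_pos: [0.4439, 0.0499, 0.255]
tcp_rot: [-0.809, -3.034, 0.001]
wrist_force: [-0.5, -0.3, -0.3]
width: -0.004
grip_force: 0.0
```

```bash
python3 sp.py w10
```

```text
14.2 [0.4441 0.05   0.2554] [-0.8095 -3.0349  0.0003] 0.0009254376723291959 0.0 [ 0.3348 -0.0391 -0.0808] [ 0.0563 -0.0214  2.2205 -0.      0.9431 -0.9932]
tool x ang 150.13117207788105
14 451 [236.7 256.7 258.3] -15.0 14.9
20 443 [243.6 257.1 258.4] -15.0 14.5
26 393 [256.5 257.4 258.5] -14.5 15.0
32 408 [256.5 257.5 258.5] -15.0 14.9
38 414 [256.2 257.4 258.6] -15.0 14.9
44 412 [256.3 257.5 258.6] -14.8 14.7
50 451 [256.4 257.5 258.5] -14.7 14.6
56 419 [256.4 257.5 258.6] -14.6 15.0
62 466 [256.4 257.5 258.5] -15.0 15.0
68 476 [256.3 257.4 258.7] -15.0 14.9
74 473 [256.4 257.5 259. ] -15.0 14.8
80 355 [256.5 257.7 260. ] -11.8 14.6
86 188 [256.5 258.1 260.2] -1.0 14.5
92 37 [257.5 259.2 260.3] 8.9 15.0
```

The spoon slipped out. I'll rise and look for it.

{"op": "drive_tool", "data": {
  "claw": [0, 0, 0, 0, 0, 0],
  "slide": [
    [0, 0, 0.05],
    [0, 0, 0.12],
    [0, 0, 0.19],
    [0, 0, 0.25],
    [0, 0, 0.29],
    [0, 0, 0.29]
  ],
  "yaw": [0, 0, 0, 0, 0, 0]
}}

```text
time: 14.7
tool_pos: [0.4459, 0.0502, 0.4073]
tcp_rot: [0.806, 3.025, 0.006]
wrist_force: [1.0, -0.3, -0.0]
width: -0.001
grip_force: 0.0
```

```bash
python3 sp.py w11 | head -1
```

```text
14.75 [0.4452 0.0502 0.4045] [0.8074 3.0284 0.0038] -0.00031253322468199397 0.0 [-0.289  -0.5344 -0.8131] [ 0.0566 -0.1806  2.0663 -0.      1.2482 -0.9931]
```

View pics/w11.png

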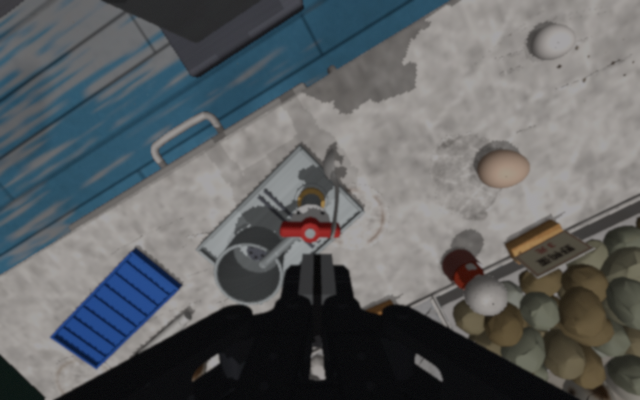

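The view shows the spoon beside the tap: bowl near (333,160) at the deck's edge, handle running to about (336,240). I'll read its height profile from the depth.

```bash
python3 - <<'E'
from h import *
np.set_printoptions(linewidth=250)
c=load('wrist'); P=pts(c); Z=(P[...,2]*1000).round().astype(int)
print('     ',np.arange(316,352,2))
for v in range(138,262,4): print(v,Z[v,316:352:2])
for u,v in((333,160),(336,240),(302,143),(364,210)): print(u,v,P[v,u].round(4))
g=cv2.cvtColor(c['color'],cv2.COLOR_RGB2GRAY)
for v in range(138,262,6): print(v,g[v,316:352:2])
E
```

```text
[316 318 320 322 324 326 328 330 332 334 336 338 340 342 344 346 348 350]
138 [-2 -2 -3 -2 -2 -2 -2 -3 -1 -2 -2 -4 -4 -1 -2 -2 -2 -3]
142 [-4 -3 -2  0 -1 -2 -2 -2 -4 -3 -1 -3 -2 -3 -2 -2 -2 -2]
146 [-2 -2 -1 -2 -3 -2 -2 -2 -1 -2 -2 -3 -3  0 -4 -2 -2 -1]
150 [-3 -3 -2 -2 -2 -1 -3 14 19 -2 -2 -2 -3 -3 -4 -3 -1 -2]
154 [-2 -1 -3 -2 -3 16 20 23 26 -3 -1 -3 -2 -2 -2 -2 -1 -2]
158 [-3 -1 -2 -2 19 23 27 30 32 -4 -3 -2 -1 -3 -3 -1 -2 -1]
162 [11 -4 -2 -3 24 28 32 32 34 -2 -5 -4 -3 -1 -3 -2 -2 -2]
166 [13 13 10 -3 26 29 33 35 37 -1 -1 -2 -2 -2 -3 -3 -3 -3]
170 [ 3  4 11 10 28 32 34 37 38 -2 -1 -1 -3 -3 -3 -2 -3 -2]
174 [ 4  5  4  3 13 30 34 36 42 45 -2 -2 -1 -2 -3 -3 -1 -3]
178 [ 4  2  4  3  4  3 32 38 43 48 50 -2 -1 -2 -2 -2 -3 -2]
182 [  4   4   4   2 375   4   5   3  12  51  56  -2  -3  -2  -3  -1  -2  -3]
186 [ 9  9  8  4  4  4  3  4  3 53 59 61  8 -1 -2  0 -1 -1]
190 [18 15  9  9  7  1  4  4  4 57 66 67 11 12  6 -1  0 -2]
194 [17 16 19 17  9 10  4  4  4  3 72 74  4  3 13 13  6 -2]
198 [33 28 17 17 14  9  2  4  3  5 78 80  2  3  4  3 13 12]
202 [46 43 30 17 17  8  3  4  3 76 87 85  4  4  
[... 2102 characters left out ...]
10 [ 89  93  96 111 117 140 151 153 146  93  73 131 150 150 148 146 145 146]
216 [ 84  87  85  84  85  86 107 145 129  70  91 141 147 147 148 151 150 140]
222 [ 28  34  49  53  52  52  53  74  70  59  82 124 149 148 134  98  84 117]
228 [ 71  60  49  47  46  45  46  48  56  74  60  42  60  96 131 142 153 159]
234 [ 85  73  69  68  68  68  68  67  99  97  72  73 112 147 161 161 161 162]
240 [103 120 120 144 125  90  83 120 129 136 143 145 147 155 162 163 162 161]
246 [137 111  77  97 128 140 150 155 157 158 158 155 153 157 161 161 162 162]
252 [ 96 122 129 139 143 144 145 144 145 146 146 147 150 152 152 150 151 155]
258 [ 13   8  28  50  51  52  51  55 103 139 143 146 151 155 156 157 157 156]
```

```bash
cat > lean.py <<'E'
from h import *
np.set_printoptions(precision=4,suppress=True)
c=load('wrist'); P=pts(c); H,S,V=hsv(c)
u0=np.r_[330:341]; rows=[]
pr=dict([(150,(329,332)),(158,(324,332)),(166,(324,332)),(174,(326,334)),(178,(328,336)),(182,(334,337)),(186,(334,338)),(190,(335,338)),(194,(336,338)),(198,(336,338)),(202,(334,338)),(206,(334,336)),(210,(334,336)),(214,(334,336)),(218,(333,336)),(222,(332,335)),(226,(332,334)),(230,(332,334)),(234,(330,332)),(238,(330,332))])
for v,(a,b) in pr.items():
    q=P[v,a:b+1]; rows.append(q.mean(0)); print(v,q.min(0),q.max(0),q.mean(0))
X=np.array(rows[6:]); m=X.mean(0); d=np.linalg.svd(X-m)[2][0]; d*=np.sign(d[2]); print('axis',d,'elev',np.degrees(np.arcsin(d[2])),'azim',np.degrees(np.arctan2(d[1],d[0])),'len',np.linalg.norm(rows[0]-rows[-1]))
E
python3 lean.py
```

```text
150 [0.4349 0.0748 0.0106] [0.4352 0.0778 0.019 ] [0.435  0.0763 0.0151]
158 [0.4383 0.0665 0.0191] [0.4403 0.0743 0.0316] [0.4391 0.0705 0.0266]
166 [0.4444 0.0629 0.0261] [0.4463 0.0706 0.0373] [0.4453 0.0668 0.0322]
174 [0.4519 0.0609 0.0301] [0.4529 0.0688 0.0446] [0.4524 0.0649 0.0371]
178 [0.4555 0.0607 0.0319] [0.4564 0.0689 0.0498] [0.4559 0.065  0.0422]
182 [0.4582 0.0654 0.0513] [0.4589 0.0681 0.0556] [0.4585 0.0668 0.0535]
186 [0.4604 0.0636 0.053 ] [0.4613 0.0675 0.0615] [0.4609 0.0657 0.0586]
190 [0.4625 0.0632 0.0613] [0.4632 0.0661 0.0674] [0.4628 0.0647 0.0653]
194 [0.4641 0.063  0.0722] [0.4645 0.0647 0.0739] [0.4643 0.0639 0.0732]
198 [0.4656 0.0616 0.0777] [0.4661 0.0634 0.0803] [0.4659 0.0626 0.0793]
202 [0.4665 0.0581 0.0765] [0.4686 0.062  0.0866] [0.4677 0.0603 0.0827]
206 [0.4681 0.0571 0.0843] [0.4696 0.0594 0.0919] [0.4688 0.0583 0.0883]
210 [0.4695 0.0562 0.0924] [0.4703 0.0583 0.0976] [0.4698 0.0573 0.0954]
214 [0.4708 0.0554 0.1003] [0.4709 0.0572 0.1031] [0.4709 0.0563 0.1017]
218 [0.4713 0.0532 0.1025] [0.4729 0.0561 0.1096] [0.472  0.0549 0.1072]
222 [0.4725 0.0511 0.1053] [0.4747 0.0545 0.115 ] [0.4732 0.053  0.1113]
226 [0.4737 0.0505 0.113 ] [0.4751 0.0526 0.1185] [0.4742 0.0517 0.1165]
230 [0.4753 0.0499 0.1205] [0.4755 0.0515 0.1221] [0.4754 0.0507 0.1214]
234 [0.477  0.0462 0.1166] [0.479  0.0487 0.1236] [0.4777 0.0476 0.1211]
238 [0.4792 0.0457 0.124 ] [0.4798 0.0472 0.1244] [0.4795 0.0464 0.1241]
axis [ 0.2346 -0.2638  0.9356] elev 69.32990254603106 azim -48.352784271039745 len 0.121482413818206
```

The spoon didn't fall flat. It stands on its bowl tip, leaning about 69° against the bar's edge, tail at z≈124 mm, hollow side toward about +56°. That is the tilt the dip needs, so I'll regrasp the tail across its width.

{"op": "drive_tool", "data": {
  "claw": [10, 20, 30, 30, 30, 30, 30, 30],
  "slide": [
    [0, 0, 0],
    [0.01, 0, 0],
    [0.02, 0, 0],
    [0.03, -0.001, 0],
    [0.04, -0.001, 0],
    [0.05, -0.002, 0],
    [0.06, -0.002, 0],
    [0.066, -0.002, 0]
  ],
  "yaw": [-0.037, -0.074, -0.111, -0.148, -0.185, -0.222, -0.259, -0.296]
}}

```text
time: 15.42
tool_pos: [0.4769, 0.049, 0.3989]
tcp_rot: [-2.09, -2.343, 0.003]
wrist_force: [0.1, -0.4, 0.5]
width: 0.357
grip_force: 0.0
```

{"op": "drive_tool", "data": {
  "claw": [30, 30, 30, 30, 30, 30, 30, 30],
  "slide": [
    [0, 0, 0],
    [0, 0, 0],
    [0, 0, 0],
    [0, 0, -0.02],
    [0, 0, -0.04],
    [0, 0, -0.06],
    [0, 0, -0.06],
    [0, 0, -0.06]
  ],
  "yaw": [-0.037, -0.074, -0.111, -0.148, -0.185, -0.21, -0.21, -0.21]
}}

```text
time: 16.08
tool_pos: [0.4763, 0.049, 0.3689]
tcp_rot: [-2.73, -1.551, 0.005]
wrist_force: [0.6, 0.4, 0.3]
width: 0.349
grip_force: 0.0
```

```bash
python3 sp.py w12 | head -2; python3 - <<'E'
from h import *
np.set_printoptions(precision=4,suppress=True,linewidth=220)
c=load('wrist'); P=pts(c); H,S,V=hsv(c); Z=P[...,2]
m=(S<70)&(Z>.03)&(Z<.135)&(abs(P[...,0]-.465)<.045)&(P[...,1]>.036)&(P[...,1]<.1)
for z in np.arange(.03,.132,.006):
    q=P[m&(Z>=z)&(Z<z+.006)]
    if len(q): print(round(z,3),len(q),q.mean(0),q[:,:2].min(0),q[:,:2].max(0))
E
```

```text
16.1333 [0.4768 0.0491 0.3698] [-2.7309 -1.5512  0.0026] 0.3503302161317758 0.0 [-1.3881 -0.062  -0.0398] [ 0.0506 -0.0854  2.0486  0.      1.1803  0.5883]
tool x ang 59.19322916590953
0.03 87 [0.4548 0.0595 0.0331] [0.4401 0.037 ] [0.4821 0.0762]
0.036 41 [0.4568 0.0604 0.0388] [0.4442 0.0401] [0.4756 0.0742]
0.042 23 [0.4608 0.059  0.0449] [0.4521 0.0401] [0.4745 0.0699]
0.048 16 [0.4637 0.0582 0.0512] [0.4567 0.0409] [0.4737 0.0695]
0.054 15 [0.4628 0.0655 0.0565] [0.4587 0.0411] [0.4736 0.0688]
0.06 18 [0.4646 0.0654 0.0628] [0.4611 0.0615] [0.4684 0.0676]
0.066 25 [0.4663 0.0642 0.0691] [0.4626 0.0597] [0.4705 0.0671]
0.072 25 [0.4675 0.063  0.0751] [0.4644 0.059 ] [0.4711 0.0654]
0.078 176 [0.4683 0.0442 0.0828] [0.4561 0.0361] [0.49   0.0638]
0.084 64 [0.471  0.0489 0.0857] [0.457 0.036] [0.4905 0.0622]
0.09 54 [0.4728 0.0536 0.093 ] [0.4675 0.0372] [0.4805 0.0611]
0.096 48 [0.4738 0.0552 0.099 ] [0.4696 0.0395] [0.4781 0.0593]
0.102 46 [0.476  0.0529 0.1048] [0.4707 0.041 ] [0.4872 0.0581]
0.108 48 [0.4759 0.053  0.1109] [0.4721 0.0481] [0.4805 0.0565]
0.114 53 [0.4772 0.0513 0.1169] [0.4731 0.046 ] [0.4815 0.0551]
0.12 64 [0.4784 0.0492 0.1226] [0.475  0.0454] [0.4813 0.053 ]
```

{"op": "drive_tool", "data": {
  "claw": [30, 30, 30, 30, 30, 30, 30, 30],
  "slide": [
    [0, 0.003, -0.04],
    [0, 0.003, -0.09],
    [0, 0.003, -0.12],
    [0, 0.003, -0.14],
    [0, 0.003, -0.152],
    [0, 0.003, -0.157],
    [0, 0.003, -0.157],
    [0, 0.003, -0.157]
  ],
  "yaw": [0, 0, 0, 0, 0, 0, 0, 0]
}}

```text
time: 16.8
tool_pos: [0.4777, 0.0506, 0.2932]
tcp_rot: [2.733, 1.548, 0.002]
wrist_force: [0.2, -0.8, -0.8]
width: 0.351
grip_force: 0.0
```

{"op": "drive_tool", "data": {
  "claw": [22, 18, 14, 11, 8, 4, 0, 0],
  "slide": [
    [0, 0, 0],
    [0, 0, 0],
    [0, 0, 0],
    [0, 0, 0],
    [0, 0, 0],
    [0, 0, 0],
    [0, 0, 0],
    [0, 0, 0]
  ],
  "yaw": [0, 0, 0, 0, 0, 0, 0, 0],
  "newtons": 30
}}

```text
time: 17.47
tool_pos: [0.4773, 0.0505, 0.2924]
tcp_rot: [2.733, 1.548, 0.001]
wrist_force: [0.2, -0.5, 1.1]
width: 0.089
grip_force: 27.9
```

```bash
python3 sp.py w13 | head -2; cat > prof.py <<'E'
from h import *
np.set_printoptions(precision=1,suppress=True,linewidth=220)
c=load('wrist'); s=bot.read_state(); R=cv2.Rodrigues(s['tcp_rot'])[0]; H,S,V=hsv(c)
L=(pts(c)-s['tool_pos'])@R*1000
m=(abs(L[...,1])<45)&(L[...,2]>145)&(L[...,2]<300)&(L[...,0]>-45)&(L[...,0]<90)&(S<90)&(c['depth']>0)&(pts(c)[...,2]>float(__import__('sys').argv[1]))
for a in range(145,300,6):
    q=L[m&(L[...,2]>=a)&(L[...,2]<a+6)]
    if len(q): print(a,len(q),'mean',q.mean(0),'min',q.min(0),'max',q.max(0))
E
python3 prof.py .02
```

```text
17.5167 [0.4773 0.0505 0.2924] [2.7333 1.5482 0.0006] 0.08740265362302792 27.917769150808454 [ 1.2245 -0.1066  1.556 ] [ 0.0536 -0.0054  2.1261 -0.0001  1.0203  0.5937]
tool x ang 59.05671085420867
145 564 mean [  8.8  -0.5 148.1] min [-10.6 -17.6 145. ] max [ 12.4  17.2 151. ]
151 492 mean [  9.   -0.3 153.9] min [ -0.4 -17.6 151.1] max [ 12.4  17.1 157. ]
157 424 mean [  9.3  -0.3 159.9] min [  6.5 -17.6 157. ] max [ 12.2  17.2 163. ]
163 402 mean [  6.7  -0.4 166.2] min [-11.  -17.1 163. ] max [ 12.2  17.1 169. ]
169 171 mean [  2.6  -1.6 171.3] min [ -2.7 -10.6 169. ] max [ 11.8  10.1 174.9]
175 84 mean [ -0.2  -0.5 177.9] min [ -2.8  -3.8 175. ] max [  1.8   3.4 181. ]
181 82 mean [ -7.2  -0.2 184.2] min [-44.2  -4.  181. ] max [  1.7   4.9 187. ]
187 147 mean [ -8.8  -1.9 189.9] min [-44.2 -11.8 187.1] max [  5.3  12.1 193. ]
193 115 mean [  2.   -6.2 195.9] min [-18.2 -13.2 193. ] max [  5.   12.1 198.9]
199 93 mean [  3.9  -8.9 202.1] min [  1.  -15.2 199.1] max [  6.7   9.  204.9]
205 513 mean [ -9.3   7.5 208.9] min [-34.6 -16.8 205. ] max [  6.5  25.  211. ]
211 173 mean [
[... 168 characters left out ...]
17.9 225.8] min [  3.5 -21.9 223.2] max [  7.7 -12.6 228.9]
229 61 mean [  0.7 -12.8 232.2] min [-12.1 -24.4 229.1] max [  7.5  14.8 234.9]
235 86 mean [ -5.6  -4.9 238.2] min [-16.3 -25.7 235.2] max [  7.7  16.5 240.9]
241 120 mean [ -8.    1.5 243.8] min [-16.4 -28.3 241. ] max [  7.1  17.4 246.9]
247 123 mean [ -7.4  -1.5 249.7] min [-16.2 -33.2 247. ] max [  6.1  17.3 252.9]
253 152 mean [ -5.2 -12.1 256.4] min [-15.6 -42.2 253. ] max [  5.  17. 259.]
259 139 mean [ -6.3 -12.2 261.7] min [-15.4 -44.9 259. ] max [  5.1  16.7 264.9]
265 70 mean [-10.1   3.2 267.9] min [-15.4 -44.4 265.1] max [  0.3  16.9 270.8]
271 11 mean [-10.    5.  271.5] min [-12.9  -1.4 271. ] max [ -8.6  14.2 272.2]
```

{"op": "drive_tool", "data": {
  "claw": [0, 0, 0, 0, 0, 0, 0, 0],
  "slide": [
    [0, 0, 0.005],
    [0, 0, 0.015],
    [0, 0, 0.03],
    [0, 0, 0.05],
    [0, 0, 0.075],
    [0, 0, 0.1],
    [0, 0, 0.12],
    [0, 0, 0.125]
  ],
  "yaw": [0, 0, 0, 0, 0, 0, 0, 0]
}}

```text
time: 18.18
tool_pos: [0.478, 0.0507, 0.3577]
tcp_rot: [2.732, 1.547, 0.006]
wrist_force: [0.9, 0.4, 0.2]
width: 0.085
grip_force: 28.0
```

```bash
python3 sp.py w14 | head -2;python3 prof.py .04
```

```text
18.2333 [0.4778 0.0506 0.3571] [2.732  1.5475 0.0056] 0.09234480769754236 28.056792095303535 [ 0.3775 -0.8607 -0.7665] [ 0.0537 -0.0738  2.0624  0.      1.149   0.5937]
tool x ang 59.059327913233545
145 631 mean [  8.   -0.3 148. ] min [-10.4 -17.5 145. ] max [ 12.6  17.3 151. ]
151 466 mean [  9.5  -0.1 153.9] min [  5.2 -17.4 151. ] max [ 12.3  17.2 157. ]
157 428 mean [  8.9  -0.5 160. ] min [-10.5 -17.5 157. ] max [ 12.5  17.3 163. ]
163 417 mean [  6.4  -0.2 165.9] min [-10.2 -16.9 163. ] max [ 12.5  16.8 169. ]
169 159 mean [  2.   -0.6 171.4] min [ -3.5 -10.4 169. ] max [ 11.7   9.9 174.9]
175 105 mean [  0.8  -0.3 177.8] min [ -1.9  -3.7 175.1] max [  3.1   3.5 181. ]
181 85 mean [  2.3  -2.4 184. ] min [ -0.5  -9.2 181. ] max [  5.8   2.1 187. ]
187 128 mean [  4.3  -5.6 189.9] min [  0.9 -10.6 187. ] max [  7.    0.2 193. ]
193 110 mean [  5.7  -7.2 196. ] min [  2.6 -11.9 193.1] max [  8.   -1.9 199. ]
199 95 mean [  7.1  -9.  202.1] min [  4.  -13.9 199.2] max [  9.4  -3.5 205. ]
205 85 mean [  8.3 -10.3 207.9] min [  5.2 -14.9 205.1] max [ 10.4  -5.3 210.9]
211 76 mean [
[... 489 characters left out ...]
1.9 250.3] min [-24.8 -30.  247. ] max [ 13.3  14.9 253. ]
253 76 mean [  5.7 -20.5 255.7] min [-19.7 -38.9 253. ] max [ 14.   15.1 259. ]
259 74 mean [  2.9 -23.6 261.6] min [-19.2 -42.5 259. ] max [ 14.7  14.7 264.9]
265 14 mean [  3.8 -20.6 267.3] min [-19.6 -44.8 265.3] max [ 15.5  15.1 270.8]
271 703 mean [-16.2   8.4 273.9] min [-39.8 -44.7 271.5] max [ 14.6  27.8 276.9]
277 292 mean [-24.2   8.  279.9] min [-44.8 -44.9 277. ] max [ 14.3  37.3 283. ]
283 126 mean [  6.6 -32.8 286. ] min [-40.4 -44.9 283. ] max [ 15.3  32.5 288.9]
289 88 mean [ 10.8 -37.  291.4] min [  7.2 -43.8 289. ] max [ 15.1 -28.6 294.8]
295 2 mean [ 11.7 -37.  295.4] min [ 11.3 -37.7 295.4] max [ 12.1 -36.2 295.4]
```

{"op": "drive_tool", "data": {
  "claw": [0, 0, 0, 0, 0, 0, 0, 0],
  "slide": [
    [0, 0, 0.015],
    [0, 0, 0.04],
    [0, 0, 0.07],
    [0, 0, 0.1],
    [0, 0, 0.125],
    [0, 0, 0.14],
    [0.003, -0.01, 0.146],
    [0.01, -0.03, 0.146]
  ],
  "yaw": [0, 0, 0, 0, 0, 0, 0, 0]
}}

```text
time: 18.9
tool_pos: [0.4822, 0.0357, 0.4286]
tcp_rot: [2.732, 1.55, 0.002]
wrist_force: [-0.4, 0.5, -0.2]
width: 0.089
grip_force: 28.1
```

{"op": "drive_tool", "data": {
  "claw": [0, 0, 0, 0, 0, 0, 0, 0],
  "slide": [
    [0.012, -0.036, 0],
    [0.026, -0.08, 0],
    [0.04, -0.124, 0],
    [0.054, -0.168, 0],
    [0.065, -0.202, 0],
    [0.072, -0.223, 0],
    [0.074, -0.231, 0],
    [0.074, -0.231, 0]
  ],
  "yaw": [0, 0, 0, 0, 0, 0, 0, 0]
}}

```text
time: 19.57
tool_pos: [0.5191, -0.0809, 0.4268]
tcp_rot: [-2.734, -1.546, 0.002]
wrist_force: [-0.3, -0.4, -1.4]
width: 0.087
grip_force: 28.1
```

```bash
python3 sp.py w15 | head -2;python3 prof.py .09
```

```text
19.6167 [ 0.519  -0.0802  0.427 ] [-2.7331 -1.5464  0.0014] 0.08569658858519198 28.09277158230543 [-0.0831  0.6308  0.6683] [-0.2009 -0.0345  1.8934  0.0004  1.2843  0.34  ]
tool x ang 59.0028824557468
145 582 mean [  7.4  -0.3 147.9] min [-11.2 -17.1 145. ] max [ 12.   16.7 151. ]
151 459 mean [  8.9   0.1 153.9] min [  1.2 -17.  151. ] max [ 11.7  16.9 157. ]
157 415 mean [  8.5  -1.  159.9] min [-11.2 -17.2 157. ] max [ 11.7  16.7 163. ]
163 358 mean [  6.6  -1.5 166.2] min [-11.1 -17.  163. ] max [ 11.5  15.4 168.9]
169 167 mean [  1.6  -0.6 171.5] min [ -3.9 -10.  169. ] max [ 11.3   9.8 175. ]
175 108 mean [ -0.1   0.2 178. ] min [ -2.6  -3.3 175. ] max [  2.    3.9 180.9]
181 85 mean [  1.2  -1.4 184.1] min [ -1.4  -8.3 181. ] max [  4.8   2.9 186.9]
187 128 mean [  3.4  -5.  190. ] min [  0.4 -10.2 187. ] max [  6.    0.5 192.9]
193 112 mean [  4.8  -6.6 196.1] min [  1.3 -11.6 193. ] max [  7.5  -0.5 199. ]
199 99 mean [  6.   -7.8 201.9] min [  3.1 -13.  199.1] max [  8.2  -2.7 204.9]
205 90 mean [  7.5  -9.9 208.1] min [  3.8 -14.5 205. ] max [  9.6  -4.4 210.9]
211 74 mea
[... 490 characters left out ...]
26.2 249.7] min [ 10.2 -28.3 247.2] max [ 12.9 -20.4 252.7]
253 50 mean [ 10.5 -32.2 256.8] min [  6.8 -38.6 253.2] max [ 13.3 -25.7 259. ]
259 54 mean [  8.4 -33.9 261.4] min [  3.5 -41.5 259. ] max [ 14.1 -25.  264.7]
265 12 mean [  8.2 -32.8 267.6] min [  3.1 -43.9 265.2] max [ 14.6 -18.7 271. ]
271 16 mean [  9.1 -34.8 274.9] min [  3.8 -44.8 273.2] max [ 14.7 -20.  276.6]
277 81 mean [  7.  -34.1 280.8] min [  3.7 -44.7 277.3] max [ 13.8 -21.1 283. ]
283 126 mean [  7.7 -34.9 286.1] min [  4.1 -44.8 283.1] max [ 14.7 -23.8 288.9]
289 101 mean [  9.9 -36.4 291.6] min [  6.3 -43.5 289.1] max [ 14.3 -26.7 294.9]
295 5 mean [ 10.7 -36.  295.7] min [  8.9 -38.2 295.2] max [ 12.1 -32.7 296.2]
```

{"op": "drive_tool", "data": {
  "claw": [0, 0, 0, 0, 0, 0, 0, 0],
  "slide": [
    [0.006, 0, -0.02],
    [0.006, 0, -0.05],
    [0.006, 0, -0.08],
    [0.006, 0, -0.105],
    [0.006, 0, -0.12],
    [0.006, 0, -0.13],
    [0.006, 0, -0.14],
    [0.006, 0, -0.15]
  ],
  "yaw": [0, 0, 0, 0, 0, 0, 0, 0]
}}

```text
time: 20.28
tool_pos: [0.5224, -0.0797, 0.3527]
tcp_rot: [2.733, 1.549, 0.001]
wrist_force: [0.0, -0.2, -0.1]
width: 0.084
grip_force: 28.1
```

{"op": "drive_tool", "data": {
  "claw": [0, 0, 0, 0, 0, 0, 0, 0],
  "slide": [
    [0, 0, -0.01],
    [0, 0, -0.02],
    [0, 0, -0.03],
    [0, 0, -0.04],
    [0, 0, -0.05],
    [0, 0, -0.058],
    [0, 0, -0.064],
    [0, 0, -0.066]
  ],
  "yaw": [0, 0, 0, 0, 0, 0, 0, 0]
}}

```text
time: 20.95
tool_pos: [0.5219, -0.0799, 0.3189]
tcp_rot: [-2.733, -1.548, 0.001]
wrist_force: [-0.1, -0.3, 0.3]
width: 0.084
grip_force: 28.1
```

```bash
python3 sp.py w16 | head -2;python3 prof.py .03|tail -18
```

```text
21.0 [ 0.5219 -0.0799  0.319 ] [-2.733  -1.548   0.0011] 0.08923130374244788 28.090831730514765 [-0.7902  0.3591 -0.3725] [-0.1991  0.058   2.0065 -0.      1.078   0.341 ]
tool x ang 59.055265617741306
187 132 mean [  4.   -5.4 190. ] min [  0.5 -10.8 187. ] max [  6.8   0.4 193. ]
193 111 mean [  5.4  -7.1 196. ] min [  2.  -12.2 193. ] max [  8.   -1.6 199. ]
199 103 mean [  6.9  -8.8 201.9] min [  3.1 -13.6 199. ] max [  9.1  -3.2 205. ]
205 81 mean [  8.  -10.2 208.1] min [  4.9 -14.9 205.2] max [ 10.   -5.  210.9]
211 74 mean [  9.4 -12.  213.8] min [  6.5 -16.7 211.1] max [ 11.2  -6.8 217. ]
217 62 mean [ 10.5 -13.9 219.8] min [  8.2 -17.7 217.1] max [ 12.3  -9.3 223. ]
223 57 mean [ 11.5 -15.7 225.8] min [  8.8 -19.3 223.1] max [ 13.3 -10.8 229. ]
229 47 mean [ 12.4 -17.4 231.9] min [  9.8 -21.1 229. ] max [ 13.8 -12.2 234.9]
235 34 mean [ 13.2 -19.6 237.7] min [ 11.2 -22.9 235.2] max [ 14.3 -15.2 240.5]
241 29 mean [ 13.2 -22.4 244.1] min [ 11.8 -25.6 241. ] max [ 14.1 -17.3 246.9]
247 750 mean [ 12.5 -19.3 252. ] min [-26.9 -44.9 247.7] max [ 43.   -0.7 253. ]
253 397 mean [  0.1 -24.4 255.1] min [-27.  -44.9 253. ] max [ 42.8  -0.7 259. ]
259 252 mean [ -6.  -28.1 262. ] min [-23.6 -44.8 259. ] max [ 41.4  -4.9 265. ]
265 221 mean [ -3.5 -26.4 268.1] min [-23.4 -45.  265. ] max [ 41.3  -5.  271. ]
271 208 mean [ -1.  -26.  274.1] min [-23. -45. 271.] max [ 40.9  -3.7 277. ]
277 254 mean [  0.6 -28.6 280.2] min [-22.7 -45.  277. ] max [ 40.7  -4.5 283. ]
283 298 mean [  2.5 -29.9 286. ] min [-22.5 -44.9 283. ] max [ 40.5  -4.6 289. ]
289 2 mean [ -6.5 -39.1 289. ] min [-20.9 -42.4 289. ] max [  8.  -35.7 289.1]
```

{"op": "drive_tool", "data": {
  "claw": [0, 0, 0, 0, 0, 0, 0, 0],
  "slide": [
    [0, 0, -0.004],
    [0, 0, -0.006],
    [0, 0, -0.006],
    [0, 0, -0.006],
    [0, 0, -0.006],
    [0, 0, -0.006],
    [0, 0, -0.006],
    [0, 0, -0.006]
  ],
  "yaw": [0, 0, 0, 0, 0, 0, 0, 0]
}}

```text
time: 21.67
tool_pos: [0.5222, -0.0799, 0.3168]
tcp_rot: [2.733, 1.548, 0.0]
wrist_force: [-0.2, -0.6, -0.5]
width: 0.089
grip_force: 28.1
```

{"op": "drive_tool", "data": {
  "claw": [0, 0, 0, 0, 0, 0, 0, 0],
  "slide": [
    [0, 0, 0],
    [0, 0, 0],
    [0, 0, 0],
    [0, 0, 0],
    [0, 0, 0],
    [0, 0, 0],
    [0, 0, 0],
    [0, 0, 0]
  ],
  "yaw": [0, 0, 0, 0, 0, 0, 0, 0]
}}

```text
time: 22.33
tool_pos: [0.5221, -0.0799, 0.3167]
tcp_rot: [-2.733, -1.548, 0.0]
wrist_force: [0.8, 0.2, 0.0]
width: 0.086
grip_force: 28.1
```

{"op": "drive_tool", "data": {
  "claw": [0, 0, 0, 0, 0, 0, 0, 0],
  "slide": [
    [0, 0, 0.01],
    [0, 0, 0.025],
    [0, 0, 0.04],
    [0, 0, 0.06],
    [0, 0, 0.085],
    [0, 0, 0.11],
    [0, 0, 0.14],
    [0, 0, 0.17]
  ],
  "yaw": [0, 0, 0, 0, 0, 0, 0, 0]
}}

```text
time: 23.0
tool_pos: [0.5221, -0.0799, 0.4037]
tcp_rot: [2.733, 1.548, 0.001]
wrist_force: [0.5, -0.3, 0.1]
width: 0.091
grip_force: 28.1
```

{"op": "drive_tool", "data": {
  "claw": [0, 0, 0, 0, 0, 0, 0, 0],
  "slide": [
    [0, -0.02, 0.01],
    [-0.01, -0.06, 0.01],
    [-0.03, -0.12, 0.01],
    [-0.05, -0.19, 0.01],
    [-0.07, -0.25, 0.01],
    [-0.09, -0.3, 0.01],
    [-0.1, -0.32, 0.01],
    [-0.1, -0.32, 0.01]
  ],
  "yaw": [0.02, 0.04, 0.06, 0.08, 0.1, 0.12, 0.14, 0.152]
}}

```text
time: 23.67
tool_pos: [0.4712, -0.2424, 0.4083]
tcp_rot: [2.289, 2.149, -0.001]
wrist_force: [0.3, 0.6, -0.7]
width: 0.087
grip_force: 28.0
```

```bash
python3 sp.py w17 | head -2;python3 prof.py .08; python3 - <<'E'
from h import *
c=load('wrist'); P=pts(c); H,S,V=hsv(c); Z=P[...,2]
m=(H>100)&(H<130)&(S>120)&(Z>-.02)&(Z<.03); m=cv2.morphologyEx(m.astype(np.uint8),cv2.MORPH_CLOSE,np.ones((5,5))); minrect(c,m,.010,'tray')
c=cam('top'); P=pts(c); H,S,V=hsv(c); Z=P[...,2]
m=(H>100)&(H<130)&(S>120)&(abs(Z)<.04)&(P[...,0]>.38)&(P[...,0]<.6); minrect(c,m,.009,'traytop')
E
```

```text
23.7167 [ 0.4716 -0.2415  0.4082] [2.2875 2.1509 0.0004] 0.09011071989300422 28.096287343651056 [-0.2663  0.5255 -0.404 ] [-0.5202 -0.0146  1.9087 -0.0003  1.2458 -0.4585]
tool x ang 86.47271116615335
145 628 mean [  6.7  -0.3 148. ] min [-11.2 -17.6 145. ] max [ 11.3  17.  151. ]
151 482 mean [  8.5  -0.7 153.8] min [  4.  -17.6 151. ] max [ 11.2  16.8 157. ]
157 440 mean [  7.8  -0.3 160. ] min [-11.8 -17.7 157. ] max [ 11.1  16.9 163. ]
163 453 mean [  5.6  -0.5 166. ] min [-12.  -17.4 163.1] max [ 11.2  16.4 169. ]
169 169 mean [  1.1  -1.3 171.5] min [ -4.4 -10.4 169. ] max [ 10.7   9.4 175. ]
175 104 mean [ -0.6  -0.6 178.1] min [ -3.1  -4.1 175. ] max [  1.5   3.1 181. ]
181 82 mean [  0.5  -2.2 184.3] min [ -1.9  -9.6 181.1] max [  4.1   1.7 186.9]
187 122 mean [  2.8  -6.  189.9] min [ -0.4 -11.  187.1] max [  5.   -0.2 193. ]
193 108 mean [  4.1  -7.7 196. ] min [  0.8 -12.3 193. ] max [  6.4  -1.8 199. ]
199 88 mean [  5.3  -9.2 201.9] min [  2.6 -13.8 199. ] max [  7.4  -4.5 205. ]
205 82 mean [  6.6 -11.  207.9] min [  4.  -15.3 205.2] max [  9.1  -6.3 211. ]
211 72 mean
[... 743 characters left out ...]
 [  1.9 -44.1 265.1] max [ 12.3 -20.6 270.2]
271 12 mean [  5.5 -33.1 274.7] min [  2.  -44.7 273.1] max [ 10.3 -21.6 276.7]
277 71 mean [  4.4 -34.8 280.9] min [  2.  -45.  277.2] max [  9.6 -22.7 283. ]
283 106 mean [  5.3 -36.1 285.9] min [  2.  -44.9 283.1] max [ 11.8 -25.5 289. ]
289 90 mean [  7.5 -37.7 291.4] min [  3.6 -44.6 289.1] max [ 12.1 -28.3 294.8]
295 5 mean [  8.6 -38.2 295.1] min [  6.1 -42.1 295. ] max [ 10.2 -33.6 295.2]
tray [ 268   98  105  162 9516] [ 477.3 -255.9] [ 70.4 169.9] 14.1 mean [ 476.4439175  -249.81608761] axis deg 104.59779872997679
traytop [365 211  18  22 222] [ 460.3 -216. ] [44.4 83.4] 61.5 mean [ 460.06544363 -211.81547422] axis deg 151.41110863806068
```

{"op": "drive_tool", "data": {
  "claw": [0, 0, 0, 0, 0, 0, 0, 0],
  "slide": [
    [0.02, 0.03, -0.02],
    [0.04, 0.06, -0.05],
    [0.054, 0.077, -0.09],
    [0.054, 0.077, -0.13],
    [0.054, 0.077, -0.16],
    [0.054, 0.077, -0.177],
    [0.054, 0.077, -0.182],
    [0.054, 0.077, -0.184]
  ],
  "yaw": [0, 0, 0, 0, 0, 0, 0, 0]
}}

```text
time: 24.43
tool_pos: [0.4993, -0.2012, 0.3148]
tcp_rot: [-2.29, -2.151, 0.0]
wrist_force: [-0.3, -0.6, -0.5]
width: 0.089
grip_force: 28.1
```

{"op": "drive_tool", "data": {
  "claw": [0, 0, 0, 0, 0, 0, 0, 0],
  "slide": [
    [0, 0, -0.006],
    [0, 0, -0.012],
    [0, 0, -0.018],
    [0, 0, -0.023],
    [0, 0, -0.026],
    [0, -0.006, -0.027],
    [-0.001, -0.015, -0.029],
    [-0.001, -0.024, -0.031]
  ],
  "yaw": [0, 0, 0, 0, 0, 0, 0, 0]
}}

```text
time: 25.1
tool_pos: [0.4986, -0.2138, 0.2992]
tcp_rot: [2.29, 2.151, -0.0]
wrist_force: [0.3, 0.2, 0.8]
width: 0.086
grip_force: 28.8
```

```bash
python3 sp.py w18 | head -2;python3 prof.py .018|tail -22
```

```text
25.15 [ 0.4986 -0.2145  0.2991] [ 2.2897  2.1504 -0.0007] 0.0844843731296096 28.806378627195954 [-0.6605  0.0319 -0.2788] [-0.452   0.1065  1.9945 -0.0006  1.0404 -0.3889]
tool x ang 86.40663058321933
151 463 mean [ 10.4   0.4 154. ] min [  6.9 -16.4 151. ] max [ 13.1  17.1 157. ]
157 377 mean [ 10.2   1.1 160. ] min [  7.3 -16.4 157. ] max [ 13.   17.2 163. ]
163 329 mean [  8.3   1.1 166.1] min [ -2.7 -15.2 163. ] max [ 13.   16.9 169. ]
169 173 mean [  2.2  -0.8 171.4] min [ -2.7  -9.2 169. ] max [ 12.6   8.9 175. ]
175 128 mean [  2.   -0.3 177.8] min [ -0.9  -3.7 175.1] max [  4.7   3.5 181. ]
181 132 mean [  4.5  -3.  184.2] min [  0.5  -9.8 181.1] max [  8.1   3.  187. ]
187 146 mean [  6.8  -5.5 190. ] min [  3.2 -10.6 187.1] max [ 10.5   0.1 192.9]
193 123 mean [  8.7  -6.9 196. ] min [  5.1 -11.9 193. ] max [ 11.4  -1.9 199. ]
199 103 mean [ 10.8  -8.9 202.1] min [  7.7 -13.3 199.1] max [ 13.8  -4.1 204.9]
205 94 mean [ 12.7 -10.5 207.9] min [  9.9 -14.8 205.1] max [ 15.7  -5.8 210.9]
211 83 mean [ 14.6 -12.2 213.9] min [ 11.8 -16.3 211.1] max [ 17.1  -7.7 216.9]
217 63 mea
[... 169 characters left out ...]
-18.1 231.9] min [ 17.5 -22.  229. ] max [ 20.7 -13.8 234.9]
235 35 mean [ 20.4 -20.4 238. ] min [ 18.8 -23.9 235.1] max [ 21.6 -16.  240.8]
241 29 mean [ 20.8 -23.  244. ] min [ 19.4 -26.5 241.2] max [ 21.9 -18.5 247. ]
247 21 mean [ 20.4 -27.9 250. ] min [ 18.7 -33.  247.4] max [ 21.9 -23.7 252.4]
253 56 mean [ 19.9 -33.9 256. ] min [ 16.1 -39.8 253.1] max [ 23.3 -28.5 259. ]
259 13 mean [ 18.2 -33.3 260. ] min [ 14.8 -41.6 259.2] max [ 24.  -19.9 261. ]
265 15 mean [ 18.1 -29.9 268.9] min [ 14.4 -44.4 266. ] max [ 25.  -19.7 270.8]
271 62 mean [ 17.8 -33.4 274.7] min [ 14.2 -45.  271.4] max [ 24.9 -21.  276.9]
277 92 mean [ 17.8 -34.1 279. ] min [ 14.8 -44.9 277. ] max [ 25.6 -22.  281. ]
```

{"op": "drive_tool", "data": {
  "claw": [0, 0, 0, 0, 0, 0, 0, 0],
  "slide": [
    [-0.001, -0.022, -0.005],
    [-0.003, -0.042, -0.011],
    [-0.004, -0.061, -0.019],
    [-0.005, -0.08, -0.029],
    [-0.006, -0.098, -0.04],
    [-0.007, -0.115, -0.053],
    [-0.008, -0.131, -0.068],
    [-0.009, -0.145, -0.083]
  ],
  "yaw": [0, 0, 0, 0, 0, 0, 0, 0]
}}

```text
time: 25.82
tool_pos: [0.4942, -0.2872, 0.2571]
tcp_rot: [2.289, 2.15, -0.0]
wrist_force: [-0.5, -0.2, 1.9]
width: 0.016
grip_force: 29.5
```

```bash
sed -i 's/<300)&(L\[...,0\]>-45)&(L\[...,0\]<90)/<300)\&(L[...,0]>-45)\&(L[...,0]<150)/' prof.py; python3 sp.py w19 | head -2;python3 prof.py .016|tail -16
```

```text
25.8667 [ 0.4936 -0.2879  0.2556] [-2.2902 -2.1504  0.0022] 0.019994572669925187 29.551839537452906 [-0.8557 -1.9567  2.3685] [-0.5711  0.2082  1.9668 -0.0016  0.9671 -0.5073]
tool x ang 86.39293559877471
145 497 mean [ 10.2   1.2 148. ] min [  7.4 -12.7 145. ] max [ 13.1  14.9 151. ]
151 441 mean [ 10.2   1.1 154. ] min [  7.2 -12.5 151. ] max [ 13.2  14.8 157. ]
157 352 mean [ 10.3   0.7 159.9] min [  7.4 -12.6 157. ] max [ 12.9  13.9 163. ]
163 230 mean [  7.6   0.8 165.8] min [-10.2 -10.7 163. ] max [ 12.9  12.5 169. ]
169 92 mean [ 12.3   0.7 171.7] min [ -0.5   0.  169.1] max [ 17.3   1.8 174.9]
175 95 mean [ 20.5   0.9 178. ] min [ 15.5  -0.  175. ] max [ 25.8   1.9 180.9]
181 79 mean [ 28.4   1.1 184. ] min [ 23.2   0.5 181. ] max [ 33.3   1.9 186.9]
187 84 mean [ 36.1   1.1 190.2] min [ 31.6  -0.  187. ] max [ 41.7   1.9 192.9]
193 97 mean [ 43.8   0.8 196.1] min [ 36.7  -0.1 193. ] max [ 49.    1.9 198.9]
199 93 mean [ 51.6   0.5 202.2] min [ 45.8  -0.6 199. ] max [ 57.6   1.9 205. ]
205 104 mean [ 59.2  -0.5 208.1] min [ 51.7  -2.2 205.1] max [ 64.6   1.5 210.9]
211 139 mean [ 69.5  -3.4 214.7] min [ 55.4  -8.8 211. ] max [ 87.6   0.4 217. ]
217 384 mean [ 83.8  -9.3 220. ] min [ 67.2 -13.9 217. ] max [ 98.1  -2.2 223. ]
223 294 mean [ 89.7 -13.  225.7] min [ 71.1 -16.4 223. ] max [104.7  -7.2 229. ]
229 102 mean [ 98.4 -14.7 231.2] min [ 74.7 -17.2 229. ] max [107.9 -10.2 235. ]
235 75 mean [ 76.   33.7 239. ] min [ 39.9 -17.3 235.2] max [108.7  44.7 239.5]
```

The spoon rolled onto its edge between the pads: thickness grip, hollow facing tool +y. I'll bring it level over the tray, aligned with it, then release while dragging toward −y so that it topples hollow side up.

{"op": "drive_tool", "data": {
  "claw": [0, 0, 0, 0, 0, 0, 0, 0],
  "slide": [
    [0.002, -0.007, -0.01],
    [0.004, -0.014, -0.025],
    [0.006, -0.021, -0.042],
    [0.008, -0.028, -0.06],
    [0.01, -0.034, -0.08],
    [0.012, -0.039, -0.1],
    [0.014, -0.042, -0.116],
    [0.015, -0.044, -0.126]
  ],
  "yaw": [0.008, 0.017, 0.026, 0.035, 0.044, 0.053, 0.061, 0.067]
}}

```text
time: 26.53
tool_pos: [0.5016, -0.3081, 0.1936]
tcp_rot: [-2.05, -2.38, -0.0]
wrist_force: [0.4, -1.6, 0.8]
width: 0.015
grip_force: 30.5
```

```bash
python3 sp.py w20 | head -2;python3 - <<'E'
from h import *
np.set_printoptions(precision=1,suppress=True,linewidth=220)
c=load('wrist'); P=pts(c); H,S,V=hsv(c); s=bot.read_state()
C=np.array([.4773,-.2559,0]); a=np.radians(104.3); u=np.array([np.cos(a),np.sin(a),0]); v=np.array([np.sin(a),-np.cos(a),0])
U=(P-C)@u*1000; W=(P-C)@v*1000; Z=P[...,2]*1000
print('TCP uv',(s['tool_pos']-C)@u*1000,(s['tool_pos']-C)@v*1000)
m=(abs(W)<31)&(abs(U)<80)&(S<80)&(Z>4)&(Z<60)&(c['depth']>0)
for k in range(-80,80,8):
    q=m&(U>=k)&(U<k+8)
    if q.sum()>3: print(k,q.sum(),'v',np.percentile(W[q],[2,50,98]),'z',np.percentile(Z[q],[2,50,98]))
E
```

```text
26.5833 [ 0.5013 -0.3079  0.1928] [-2.048  -2.3798  0.0002] 0.017001941276389043 30.465128430441837 [0.5591 0.0681 1.3652] [-0.5932  0.3185  1.9642  0.0001  0.8608 -0.7428]
tool x ang 98.56972916986594
TCP uv -56.28936692622464 10.38872144658642
-72 53 v [ 7.7  8.9 11.8] z [55.9 57.  57.8]
-64 152 v [ 8.1 11.  12.6] z [56.  56.8 57.9]
-56 805 v [-0.7 13.7 24.5] z [24.4 43.1 59.1]
-48 1743 v [-1.  10.2 18.9] z [24.3 43.9 59.3]
-40 89 v [12.5 14.1 15.7] z [22.1 24.7 26. ]
-32 101 v [14.3 15.9 17.4] z [21.4 24.3 25.7]
-24 115 v [16.  17.7 20.4] z [ 4.2 23.7 25.2]
-16 108 v [17.6 19.2 21. ] z [21.3 23.5 24.8]
-8 123 v [19.1 20.5 23.2] z [ 6.9 23.  24.4]
0 137 v [20.3 21.6 23.3] z [20.5 22.5 24.1]
8 138 v [21.4 22.6 24. ] z [20.  22.2 23.5]
16 155 v [21.5 22.9 24.3] z [19.9 21.6 23. ]
24 169 v [20.1 22.  24. ] z [20.2 21.6 23.4]
32 182 v [17.7 19.8 22.1] z [19.4 22.9 28.4]
40 364 v [14.6 17.5 19.8] z [20.1 27.  31. ]
48 273 v [13.9 16.7 20.2] z [ 4.9 27.1 31.5]
```

{"op": "drive_tool", "data": {
  "claw": [0, 16, 16, 16, 16, 16, 16],
  "slide": [
    [-0.01, -0.0025, 0],
    [-0.02, -0.005, 0],
    [-0.03, -0.0075, 0],
    [-0.037, -0.009, 0],
    [-0.037, -0.009, 0],
    [-0.037, -0.009, 0],
    [-0.037, -0.009, 0]
  ],
  "yaw": [0, 0, 0, 0, 0, 0, 0]
}}

```text
time: 27.17
tool_pos: [0.4831, -0.3125, 0.195]
tcp_rot: [2.051, 2.379, 0.0]
wrist_force: [-0.0, 0.4, 0.1]
width: 0.19
grip_force: 0.0
```

```bash
cat > tray.py <<'E'
from h import *
import sys
np.set_printoptions(precision=1,suppress=True,linewidth=220)
c=cam('wrist',sys.argv[1]); P=pts(c); H,S,V=hsv(c); s=bot.read_state(); print(s['time'],s['tool_pos'],s['width'],s['wrist_force'])
C=np.array([.4773,-.2559,0]); a=np.radians(104.3); u=np.array([np.cos(a),np.sin(a),0]); v=np.array([np.sin(a),-np.cos(a),0])
U=(P-C)@u*1000; W=(P-C)@v*1000; Z=P[...,2]*1000
print('TCP uv',(s['tool_pos']-C)@u*1000,(s['tool_pos']-C)@v*1000)
m=(abs(W)<45)&(abs(U)<100)&(S<80)&(Z>4)&(Z<60)&(c['depth']>0)
for k in range(-100,100,8):
    q=m&(U>=k)&(U<k+8)
    if q.sum()>3: print(k,q.sum(),'v',np.percentile(W[q],[2,50,98]),'z',np.percentile(Z[q],[2,50,98]))
E
python3 tray.py w21
```

```text
27.2167 [ 0.5 -0.3  0.2] 0.18413701493610882 [ 0.2 -0.5 -0.3]
TCP uv -56.2769658813461 -8.235024599108794
-92 28 v [-20.6  26.   35.7] z [ 8.9  9.9 11. ]
-84 11 v [35.1 35.9 36.1] z [ 8.3  9.1 10.3]
-68 259 v [-19.   -1.1  30. ] z [ 9.5 57.8 59.1]
-60 346 v [-35.4  -1.6  35.6] z [ 9.3 57.5 59.2]
-52 2390 v [-28.5   1.9  12.5] z [13.4 43.1 59. ]
-44 967 v [-21.6 -16.   11. ] z [ 9.8 28.6 58.3]
-36 418 v [-35.4   6.7  12.4] z [ 9.9 12.6 14.1]
-28 398 v [-35.3   8.9  14.9] z [ 9.5 11.6 13. ]
-20 387 v [-35.5  11.4  16.9] z [ 8.8 10.6 12.1]
-12 379 v [-35.4  13.8  18.9] z [ 8.2  9.8 11.2]
-4 379 v [-35.5  16.1  35.8] z [ 7.4  9.1 10.5]
4 369 v [-35.5  18.2  22.9] z [ 7.5  8.9 10.4]
12 359 v [-35.4  20.7  26.2] z [ 7.7  9.2 10.7]
20 380 v [-35.5  23.4  32.1] z [ 7.5 10.4 12.3]
28 713 v [20.6 26.9 36.5] z [ 9.2 12.8 15.4]
36 1436 v [17.9 28.9 41.4] z [12.3 16.2 19.4]
44 1647 v [17.5 29.3 43.7] z [13.3 18.4 20.9]
52 111 v [-35.8  20.5  27.2] z [ 9.1 16.3 19.4]
```

The release toppled it the other way: it lies hollow down in the tray, bowl dome up at z≈20 mm over the rim. I'll rise, measure it, regrasp the tail lightly, let it hang bowl-down, then lay it the other way round.

{"op": "drive_tool", "data": {
  "claw": [20, 30, 30, 30, 30, 30, 30],
  "slide": [
    [0, 0, 0.02],
    [0, 0, 0.06],
    [0, 0, 0.12],
    [0, 0, 0.18],
    [0, -0.03, 0.22],
    [0, -0.05, 0.24],
    [0, -0.05, 0.24]
  ],
  "yaw": [0, 0, 0, 0, 0, 0, 0]
}}

```text
time: 27.8
tool_pos: [0.4844, -0.3397, 0.3189]
tcp_rot: [2.047, 2.372, -0.0]
wrist_force: [0.2, -0.6, -0.0]
width: 0.352
grip_force: 0.0
```

```bash
python3 tray.py w22; python3 - <<'E'
from h import *
np.set_printoptions(precision=4,suppress=True)
c=load('wrist'); P=pts(c); H,S,V=hsv(c); Z=P[...,2]
C=np.array([.4773,-.2559,0]); a=np.radians(104.3); u=np.array([np.cos(a),np.sin(a),0]); v=np.array([np.sin(a),-np.cos(a),0])
U=(P-C)@u; W=(P-C)@v
m=(S<80)&(Z>.006)&(Z<.03)&(abs(U)<.08)&(W>-.03)&(W<.048)
n,l,st,_=cv2.connectedComponentsWithStats(m.astype(np.uint8)); k=1+st[1:,4].argmax(); m=l==k
X=P[m]; print(st[k]); r=cv2.minAreaRect((X[:,:2]*1000).astype(np.float32)); print(r)
E
python3 sp.py w23 | head -2
```

```text
27.85 [ 0.5 -0.3  0.3] 0.34917502791189187 [-0.6  0.1 -0.6]
TCP uv -81.62351938514978 -14.29388598989056
-92 26 v [-35.3   6.   33.2] z [ 7.8  9.7 10.6]
-84 11 v [-35.9 -35.5  35.4] z [ 7.3  9.6 11.3]
-76 14 v [-36.    0.1  35.9] z [ 8.3  9.2 11.2]
-68 5 v [-36.1 -35.9 -35.6] z [ 8.3  9.4 10.9]
-60 73 v [-35.9   2.1  35.8] z [ 6.4 15.1 16.8]
-52 155 v [-35.6   3.    9.3] z [ 8.7 14.7 16. ]
-44 170 v [-35.6   5.1  26.6] z [ 8.9 13.6 15.2]
-36 158 v [-35.8   7.1  13.2] z [ 9.1 12.6 14.4]
-28 152 v [-35.7   9.5  15.8] z [ 7.6 11.6 13.1]
-20 144 v [-35.5  11.8  17.2] z [ 8.3 10.7 12.2]
-12 142 v [-35.8  13.8  22.5] z [ 7.9  9.7 11.3]
-4 142 v [-35.6  16.3  35.7] z [ 5.   9.3 10.5]
4 132 v [-35.9  18.   22.7] z [ 6.6  9.  11. ]
12 124 v [-35.7  20.6  30.9] z [ 7.2  9.  10.9]
20 136 v [-35.9  23.3  30.3] z [ 6.9 10.3 12.1]
28 240 v [-35.5  26.8  36.3] z [ 8.6 12.6 15.5]
36 449 v [15.2 28.9 40.9] z [11.2 16.  19.1]
44 522 v [16.8 29.7 43.4] z [11.8 18.1 20.8]
52 120 v [-35.8  24.8  43.3] z [ 9.3 18.  20.7]
[ 324    0   54  162 2686]
((494.0805969238281, -251.78466796875), (116.92922973632812, 26.7398738861084), 89.16521453857422)
27.9 [ 0.4829 -0.3376  0.3144] [-2.0521 -2.3782 -0.0004] 0.35203091214808374 0.0 [ 0.1598 -0.8055 -0.0858] [-0.6525  0.1759  1.884   0.0003  1.0822 -0.7995]
tool x ang 98.4187417192252
```

{"op": "drive_tool", "data": {
  "claw": [20, 20, 20, 20, 20, 20, 20, 20],
  "slide": [
    [0.009, 0.04, -0.04],
    [0.018, 0.077, -0.1],
    [0.018, 0.077, -0.15],
    [0.018, 0.077, -0.19],
    [0.018, 0.077, -0.22],
    [0.018, 0.077, -0.24],
    [0.018, 0.077, -0.25],
    [0.018, 0.077, -0.253]
  ],
  "yaw": [-0.025, -0.05, -0.05, -0.05, -0.05, -0.05, -0.05, -0.05]
}}

```text
time: 28.57
tool_pos: [0.4912, -0.2981, 0.186]
tcp_rot: [-2.229, -2.208, 0.001]
wrist_force: [-0.3, -0.7, 0.3]
width: 0.234
grip_force: 0.0
```

{"op": "drive_tool", "data": {
  "claw": [14, 11, 10, 9.5],
  "slide": [
    [0, 0, 0],
    [0, 0, 0],
    [0, 0, 0],
    [0, 0, 0]
  ],
  "yaw": [0, 0, 0, 0],
  "newtons": 20
}}

```text
time: 28.9
tool_pos: [0.4926, -0.2993, 0.1893]
tcp_rot: [2.23, 2.21, 0.001]
wrist_force: [0.2, 0.2, -0.2]
width: 0.117
grip_force: 13.3
```

{"op": "drive_tool", "data": {
  "claw": [9, 9],
  "slide": [
    [0, 0, 0],
    [0, 0, 0]
  ],
  "yaw": [0, 0]
}}

```text
time: 29.07
tool_pos: [0.4924, -0.2992, 0.1889]
tcp_rot: [2.231, 2.21, 0.0]
wrist_force: [-0.3, 0.2, -0.1]
width: 0.11
grip_force: 17.7
```

{"op": "drive_tool", "data": {
  "claw": [8.5, 8.5],
  "slide": [
    [0, 0, 0],
    [0, 0, 0]
  ],
  "yaw": [0, 0]
}}

```text
time: 29.23
tool_pos: [0.4922, -0.299, 0.1884]
tcp_rot: [2.231, 2.211, 0.0]
wrist_force: [1.4, -0.5, -0.1]
width: 0.111
grip_force: 19.5
```

{"op": "drive_tool", "data": {
  "claw": [10.4, 10.4, 10.4, 10.4, 10.4, 10.4, 10.4, 10.4],
  "slide": [
    [0, 0, 0],
    [0, 0, 0.006],
    [0, 0, 0.014],
    [0, 0.001, 0.024],
    [0, 0.003, 0.034],
    [0, 0.005, 0.044],
    [0, 0.007, 0.054],
    [0, 0.008, 0.06]
  ],
  "yaw": [0, 0, 0, 0, 0, 0, 0, 0]
}}

```text
time: 29.9
tool_pos: [0.4924, -0.2949, 0.2193]
tcp_rot: [2.231, 2.211, 0.0]
wrist_force: [0.1, -0.2, -0.9]
width: 0.119
grip_force: 6.2
```

```bash
cat > sp2.py <<'E'
from h import *
import sys
np.set_printoptions(precision=1,suppress=True,linewidth=200)
c=cam('wrist',sys.argv[1]); s=bot.read_state(); print(s['time'],(s['tool_pos']*1000),s['width']*85.4,s['grip_force'],s['wrist_force'])
R=cv2.Rodrigues(s['tcp_rot'])[0]; print('tool x ang',np.degrees(np.arctan2(R[1,0],R[0,0])))
P=pts(c); L=(P-s['tool_pos'])@R*1000; H,S,V=hsv(c)
m=(abs(L[...,1])<25)&(L[...,2]>140)&(S<80)&(P[...,2]>float(sys.argv[2]))&(L[...,0]>-40)&(L[...,0]<150)&(c['depth']>0)
ax=int(sys.argv[3]); 
for a in range(-40 if ax==0 else 140,320 if ax else 150,8):
    q=L[m&(L[...,ax]>=a)&(L[...,ax]<a+8)]
    if len(q)>3: print(a,len(q),'x',np.percentile(q[:,0],[2,50,98]),'y',np.percentile(q[:,1],[2,50,98]),'d',np.percentile(q[:,2],[2,50,98]))
E
python3 sp2.py w24 .012 0
```

```text
29.95 [ 492.6 -295.   219.7] 10.253108425939113 6.187104091532092 [-0.2  0.6 -0.5]
tool x ang 89.48286458416926
-16 107 x [-11.3  -9.3  -8.1] y [-5.5 -0.6  4.9] d [143.7 172.7 174.3]
-8 413 x [-7.9 -3.9 -0.1] y [-5.5 -0.1  4.9] d [144.9 173.6 175.1]
0 1076 x [0.4 7.3 8. ] y [-17.7  -0.6  17.3] d [144.3 159.9 175.9]
8 1709 x [ 8.1 11.6 15.2] y [-13.   -0.1  13. ] d [140.5 156.6 177.2]
16 388 x [16.1 20.  23.9] y [-5.1 -0.6  4.4] d [176.  177.4 179. ]
24 358 x [24.2 27.9 31.9] y [-4.6 -0.1  4. ] d [177.2 178.8 180.2]
32 354 x [32.2 36.  39.9] y [-4.6 -0.1  3.9] d [178.4 179.9 181.5]
40 339 x [40.1 44.  47.8] y [-4.1 -0.1  3.9] d [179.5 180.8 182.3]
48 340 x [48.1 52.  55.9] y [-4.1 -0.1  3.5] d [180.1 181.5 182.7]
56 308 x [56.3 60.1 63.6] y [-3.6 -0.1  3.3] d [180.4 181.9 183.1]
64 303 x [64.1 67.8 71.9] y [-3.1 -0.2  3.3] d [180.  181.5 183.2]
72 379 x [72.3 76.7 79.8] y [-3.8  0.2  4.3] d [178.2 179.9 182. ]
80 854 x [80.2 85.  87.9] y [-8.6  0.2  9.8] d [174.8 177.6 180.1]
88 1464 x [88.1 92.2 95.8] y [-11.4   0.6  12.5] d [171.9 174.7 178.8]
96 1618 x [ 96.1 100.  103.8] y [-12.1   0.6  13.4] d [171.4 173.6 178.6]
104 1422 x [104.2 107.7 111.5] y [-11.2   0.6  12.5] d [171.9 174.4 178.9]
112 10 x [112.  112.2 112.5] y [-10.2   9.6  11.7] d [177.3 178.5 180.4]
```

It's held level and centred in the width grip at 6 N. I'll lower it a little and ease the grip towards 1 N, so the bowl can droop.

{"op": "drive_tool", "data": {
  "claw": [10.4, 10.4, 10.6, 10.8],
  "slide": [
    [0, 0, -0.015],
    [0, 0, -0.028],
    [0, 0, -0.032],
    [0, 0, -0.032]
  ],
  "yaw": [0, 0, 0, 0]
}}

```text
time: 30.28
tool_pos: [0.4913, -0.2944, 0.2003]
tcp_rot: [-2.229, -2.209, 0.001]
wrist_force: [0.0, 1.3, -0.7]
width: 0.123
grip_force: 1.8
```

{"op": "drive_tool", "data": {
  "claw": [10.9, 10.95],
  "slide": [
    [0, 0, 0],
    [0, 0, 0]
  ],
  "yaw": [0, 0]
}}

```text
time: 30.45
tool_pos: [0.4921, -0.2949, 0.2018]
tcp_rot: [-2.231, -2.211, 0.0]
wrist_force: [1.3, 0.7, -0.7]
width: 0.127
grip_force: 0.7
```

```bash
python3 sp2.py w25 .012 0 | sed -n '1,2p;6,30p'
```

```text
30.5 [ 492.2 -295.   202.1] 11.412215954367076 0.6823597794937086 [ 0.3  0.1 -0.2]
tool x ang 89.47653604823651
8 1683 x [ 8.1 11.6 15.3] y [-12.2  -0.5  11.8] d [140.7 157.4 178.9]
16 386 x [16.2 19.8 23.8] y [-5.1 -0.5  4.1] d [177.6 179.7 181.6]
24 352 x [24.2 28.  31.8] y [-5.1 -0.5  3.7] d [179.9 181.6 183.3]
32 347 x [32.2 35.9 39.9] y [-5.1 -0.9  3.2] d [181.7 183.5 185.1]
40 327 x [40.3 44.  47.8] y [-5.  -0.9  3.2] d [183.5 185.1 186.8]
48 308 x [48.1 52.  55.9] y [-4.6 -0.9  2.7] d [185.  186.6 187.9]
56 298 x [56.1 59.9 63.9] y [-4.5 -0.9  2.6] d [186.1 187.5 188.9]
64 265 x [64.3 67.8 71.6] y [-4.1 -0.9  2.2] d [186.5 187.7 189.3]
72 378 x [72.  76.6 79.9] y [-5.2 -0.9  3.4] d [185.3 186.8 188.7]
80 840 x [80.3 84.9 87.9] y [-10.6  -0.9   9.2] d [182.4 185.2 187.9]
88 1301 x [88.2 92.1 95.8] y [-13.   -0.9  11.3] d [180.7 183.1 187. ]
96 1388 x [ 96.1  99.9 103.8] y [-13.6  -0.9  12. ] d [180.5 182.9 187.9]
104 1216 x [104.1 107.7 111.8] y [-12.5  -0.9  10.6] d [181.7 184.6 188.7]
112 313 x [112.1 113.2 114.6] y [-10.6  -0.9   8.8] d [184.6 186.5 189.6]
```

{"op": "drive_tool", "data": {
  "claw": [10.92, 10.92, 10.92, 10.92, 10.92, 10.92, 10.92, 10.92],
  "slide": [
    [0, 0, 0.006],
    [0, 0.001, 0.013],
    [0, 0.002, 0.021],
    [0, 0.004, 0.029],
    [0, 0.006, 0.037],
    [0, 0.008, 0.045],
    [0, 0.01, 0.053],
    [0, 0.013, 0.061]
  ],
  "yaw": [0, 0, 0, 0, 0, 0, 0, 0]
}}

```text
time: 31.17
tool_pos: [0.4922, -0.2883, 0.2333]
tcp_rot: [2.231, 2.211, 0.0]
wrist_force: [-0.7, 0.6, -0.6]
width: 0.129
grip_force: 0.6
```

```bash
python3 sp2.py w26 .012 0 | sed -n '1,2p;5,30p'
```

```text
31.2167 [ 492.5 -288.3  234. ] 10.895079029274758 0.6243049496504227 [-0.7  0.1 -0.1]
tool x ang 89.48160966043575
0 1234 x [0.4 7.2 7.9] y [-18.1  -0.3  17.3] d [144.4 161.2 181.4]
8 1677 x [ 8.1 11.5 15.3] y [-12.3  -0.8  11.3] d [140.7 157.3 185.7]
16 355 x [16.1 19.9 23.8] y [-5.1 -0.8  3.6] d [185.2 187.8 190.9]
24 337 x [24.2 27.9 31.9] y [-5.2 -1.3  3.3] d [189.3 192.1 195. ]
32 313 x [32.1 35.8 39.8] y [-5.2 -0.8  3.1] d [193.5 196.3 198.7]
40 272 x [40.2 43.9 47.7] y [-4.8 -1.   2.7] d [198.  200.1 202.3]
48 254 x [48.2 51.8 55.8] y [-4.8 -1.3  2.2] d [201.3 203.3 205.3]
56 224 x [56.1 59.8 63.8] y [-4.3 -1.3  2.2] d [204.1 206.1 208.3]
64 259 x [64.3 68.6 71.9] y [-4.8 -1.3  2.7] d [206.1 207.5 209.1]
72 518 x [72.4 77.1 79.9] y [-10.1  -0.8   8.1] d [206.6 208.3 210.8]
80 866 x [80.3 84.3 87.8] y [-13.   -0.8  11. ] d [205.8 207.8 211.8]
88 936 x [88.1 92.  95.8] y [-13.6  -0.8  11.5] d [206.4 209.1 214.5]
96 814 x [ 96.1  99.8 103.8] y [-12.7  -1.3  10.5] d [208.8 212.6 217.6]
104 504 x [104.1 107.1 111.5] y [-10.3  -1.3   8.1] d [213.5 217.6 221.4]
112 12 x [112.  112.2 112.6] y [-4.2 -1.6  0.5] d [220.6 221.3 221.8]
```

{"op": "drive_tool", "data": {
  "claw": [10.86, 10.86, 10.86, 10.86, 10.86, 10.86, 10.86, 10.86],
  "slide": [
    [0, 0.006, 0.012],
    [0, 0.014, 0.026],
    [0, 0.025, 0.042],
    [0, 0.037, 0.058],
    [0, 0.052, 0.076],
    [0, 0.068, 0.094],
    [0, 0.086, 0.108],
    [0, 0.104, 0.12]
  ],
  "yaw": [0, 0, 0, 0, 0, 0, 0, 0]
}}

```text
time: 31.88
tool_pos: [0.4923, -0.2355, 0.294]
tcp_rot: [2.231, 2.211, 0.001]
wrist_force: [-0.8, -0.1, 1.3]
width: 0.128
grip_force: 0.7
```

```bash
python3 sp2.py w27 .014 1 | head -3;python3 sp2.py w28 .014 2 | tail -18
```

```text
31.9333 [ 492.6 -234.4  294.9] 11.080209152649607 0.7184390723705292 [0.4 0.3 0.5]
tool x ang 89.51550644332943
140 706 x [-0.6 11.9 12.9] y [-18.5  -5.4  18.4] d [140.2 144.4 147.9]
148 653 x [ 6.3  9.5 12.9] y [-18.    5.4  18.5] d [148.1 152.  155.8]
156 520 x [ 4.9 11.6 12.9] y [-17.4   6.   18.4] d [156.2 159.6 163.8]
164 294 x [-9.4  7.6 12.7] y [-13.3  -0.   16.7] d [164.1 167.6 171.8]
172 365 x [-7.2 -4.9 -2.5] y [-5.5  0.2  5.4] d [172.2 176.1 179.8]
180 326 x [-3.5 -1.3  1. ] y [-5.7 -0.3  5.5] d [180.1 184.  187.7]
188 253 x [0.2 2.4 4.7] y [-5.  -0.3  4.7] d [188.2 192.  195.8]
196 214 x [3.9 6.3 8.4] y [-4.6 -0.3  4. ] d [196.1 199.9 203.8]
204 165 x [ 8.1  9.9 12.4] y [-4.2 -0.4  3.5] d [204.1 208.1 211.7]
212 158 x [11.4 13.7 16.4] y [-4.3 -0.4  3.6] d [212.1 215.6 219.5]
220 141 x [15.5 18.1 20.9] y [-3.9 -0.4  3.1] d [220.1 223.7 227.7]
228 129 x [19.8 22.7 25.6] y [-4.  -0.4  2.7] d [228.2 231.8 235.7]
236 137 x [25.1 29.  33.1] y [-3.6 -0.4  2.1] d [236.1 240.2 243.8]
244 340 x [32.4 38.9 44.5] y [-7.7 -0.4  6.7] d [244.3 250.  251.9]
252 590 x [40.6 46.8 52.7] y [-12.3  -1.1  10.8] d [252.2 255.4 259.8]
260 307 x [47.1 53.5 57.2] y [-13.4  -0.4  12.3] d [260.1 263.4 267.7]
268 154 x [52.4 57.5 59.8] y [-12.1  -0.4  11.2] d [268.1 271.  275.8]
276 27 x [ 58.   59.8 125.9] y [-14.9   0.2   6.9] d [276.1 277.4 280. ]
```

{"op": "drive_tool", "data": {
  "claw": [10.86, 10.86, 10.86, 10.86, 10.86, 10.86, 10.86, 10.86],
  "slide": [
    [0, 0.012, 0.008],
    [0, 0.026, 0.018],
    [0, 0.04, 0.026],
    [0, 0.052, 0.034],
    [0, 0.062, 0.044],
    [0, 0.066, 0.054],
    [0, 0.066, 0.062],
    [0, 0.066, 0.064]
  ],
  "yaw": [0.008, 0.018, 0.03, 0.042, 0.054, 0.066, 0.076, 0.082]
}}

```text
time: 32.65
tool_pos: [0.4923, -0.2031, 0.3252]
tcp_rot: [1.925, 2.482, 0.0]
wrist_force: [0.2, 0.0, -0.9]
width: 0.131
grip_force: 0.5
```

```bash
python3 sp2.py w29 .022 2
```

```text
32.7 [ 492.2 -203.2  325.1] 10.489893493916384 0.5192065145820379 [ 0.7 -0.2 -0.9]
tool x ang 104.40786158924665
140 688 x [-4.8 11.2 12.1] y [-17.    5.6  18.5] d [140.3 144.3 147.8]
148 675 x [-4.8  8.1 12.1] y [-17.1   5.6  18.7] d [148.2 152.  155.8]
156 542 x [-5.6 10.8 12.1] y [-17.    5.6  18.5] d [156.2 159.9 163.8]
164 330 x [-9.6  9.  12. ] y [-14.4   5.5  17.1] d [164.2 167.  171.6]
172 147 x [-10.3  -9.1  -8.2] y [-5.4 -0.1  5.6] d [172.2 175.8 179.7]
180 131 x [-11.3 -10.5  -9.6] y [-5.6  0.4  5.6] d [180.1 183.7 187.5]
188 99 x [-12.7 -11.8 -11. ] y [-4.8 -0.2  5.1] d [188.  191.5 195.5]
196 72 x [-14.1 -13.1 -12.5] y [-4.   0.4  4.7] d [196.1 199.1 203.6]
204 69 x [-15.4 -14.6 -13.8] y [-4.  -0.2  4.1] d [204.2 207.4 211.8]
212 53 x [-16.8 -16.  -15.2] y [-3.7 -0.2  3.4] d [212.3 216.1 219.7]
220 49 x [-17.7 -17.1 -16.4] y [-3.9 -0.2  2.9] d [220.5 223.9 227.9]
228 47 x [-18.8 -17.9 -17.4] y [-3.5 -0.3  3. ] d [228.2 232.3 235.9]
236 42 x [-18.9 -18.4 -17.8] y [-2.9 -0.3  3. ] d [236.3 239.6 243.4]
244 51 x [-18.8 -18.4 -17.3] y [-3.  -0.3  2.5] d [244.2 248.3 251.9]
252 372 x [-17.9 118.3 131.5] y [-3.2 12.4 24.4] d [253.7 258.2 259.8]
260 216 x [-17.  -14.9 128.7] y [-9.1  0.4 21.5] d [260.1 265.2 267.9]
268 273 x [-15.6 -11.8 126.6] y [-11.6   2.6  23. ] d [268.2 271.6 275.8]
276 171 x [-15.3  -9.9 131.1] y [-11.7   5.8  23.4] d [276.2 279.6 283.9]
284 62 x [-13.9 118.8 136. ] y [-4.2 13.7 24.5] d [284.1 287.2 291.6]
292 49 x [114.2 120.8 134.7] y [ 8.5 15.9 24.6] d [292.1 296.3 299.7]
300 15 x [114.7 120.7 134.5] y [ 8.8 16.  23.8] d [300.4 301.5 302.2]
```

{"op": "drive_tool", "data": {
  "claw": [10.5, 10.5, 10.5, 10.5, 10.5, 10.5, 10.5, 10.5],
  "slide": [
    [0, -0.01, 0],
    [-0.001, -0.035, 0],
    [-0.001, -0.07, 0],
    [-0.002, -0.11, 0],
    [-0.003, -0.15, 0],
    [-0.004, -0.18, 0],
    [-0.004, -0.2, 0],
    [-0.004, -0.208, 0]
  ],
  "yaw": [0, 0, 0, 0, 0, 0, 0, 0]
}}

```text
time: 33.37
tool_pos: [0.4898, -0.3093, 0.3243]
tcp_rot: [-1.931, -2.477, 0.0]
wrist_force: [0.0, 0.5, -0.0]
width: 0.128
grip_force: 1.9
```

{"op": "drive_tool", "data": {
  "claw": [10.7, 10.7, 10.8, 10.8, 10.8, 10.8, 10.8, 10.8],
  "slide": [
    [0, 0, -0.01],
    [0, 0, -0.022],
    [0, 0, -0.034],
    [0, 0, -0.042],
    [0, 0, -0.047],
    [-0.001, 0.005, -0.05],
    [-0.003, 0.014, -0.053],
    [-0.006, 0.026, -0.056]
  ],
  "yaw": [0, 0, 0, 0, 0, 0, 0, 0]
}}

```text
time: 34.03
tool_pos: [0.4874, -0.2941, 0.2971]
tcp_rot: [1.928, 2.479, 0.0]
wrist_force: [-0.4, 0.7, 3.3]
width: 0.128
grip_force: 1.9
```

```bash
sed -i 's/L\[...,0\]>-40/L[...,0]>-130/' sp2.py; python3 sp2.py w30 .014 2
```

```text
34.0833 [ 486.8 -292.9  296.5] 10.632118710967767 1.941467598080635 [-0.3  2.4  2.5]
tool x ang 104.2555100771552
140 737 x [-4.9  9.3 10.4] y [-17.9  -4.9  18.9] d [140.2 144.1 147.9]
148 747 x [-8.1  6.2 10.3] y [-17.8   5.9  18.9] d [148.1 151.7 155.8]
156 724 x [-11.5   5.9  10.3] y [-17.8   0.7  18.8] d [156.2 160.6 163.9]
164 389 x [-12.3   5.7  10.2] y [-16.2   0.3  17.1] d [164.1 166.3 171.7]
172 129 x [-14.4 -13.2 -12.2] y [-5.   0.7  5.9] d [172.2 175.7 179.7]
180 106 x [-16.2 -15.1 -13.9] y [-4.8  0.2  5.4] d [180.4 183.9 187.9]
188 80 x [-18. -17. -16.] y [-4.5  0.2  4.9] d [188.3 191.9 195.9]
196 72 x [-19.8 -18.7 -17.9] y [-4.2  0.2  4.6] d [196.1 199.7 203.7]
204 61 x [-21.4 -20.5 -19.3] y [-4.3  0.2  4.2] d [204.1 207.6 211.5]
212 60 x [-23.  -21.9 -21.1] y [-4.   0.2  3.8] d [212.1 215.8 219.8]
220 54 x [-24.2 -23.3 -22.5] y [-4.1 -0.4  3.3] d [220.2 223.6 227.6]
228 51 x [-25.2 -24.  -23.6] y [-3.7 -0.5  3.3] d [228.1 231.7 235.8]
236 46 x [-25.2 -24.4 -23.6] y [-2.6  0.2  2.2] d [236.1 239.7 243.5]
244 88 x [-25.  -23.5 -22.3] y [-4.7 -0.5  3.6] d [244.2 248.3 251.7]
252 205 x [-23.9 -21.9 -18.9] y [-9.9 -0.6  8.7] d [252.8 256.9 259.8]
260 209 x [-22.8 -19.4 -17.2] y [-11.7  -0.6  11.1] d [260.1 263.4 267.7]
268 98 x [-21.8 -18.4 -17. ] y [-11.9   0.1  11.3] d [268.1 270.7 275.2]
276 10 x [-19.1 -18.2 -17.7] y [-6.4 -1.   3.4] d [276.1 277.2 278.7]
```

{"op": "drive_tool", "data": {
  "claw": [10.5, 10.5, 10.5, 10.5],
  "slide": [
    [-0.0034, 0.0136, 0.001],
    [-0.0074, 0.029, -0.002],
    [-0.0123, 0.0485, -0.007],
    [-0.017, 0.068, -0.014]
  ],
  "yaw": [0, 0, 0, 0]
}}

```text
time: 34.42
tool_pos: [0.4783, -0.2594, 0.2896]
tcp_rot: [-1.929, -2.479, -0.0]
wrist_force: [0.7, 0.5, 1.1]
width: 0.119
grip_force: 3.3
```

```bash
python3 sp2.py w31 .012 2
```

```text
34.4667 [ 477.4 -257.7  288.3] 10.770325405109366 3.3483461290597916 [-1.5  3.1  1.3]
tool x ang 104.2557146630974
140 759 x [-10.1   8.5   9.7] y [-17.4   6.1  19.1] d [140.2 144.4 147.9]
148 669 x [-1.   7.7  9.5] y [-17.5  -4.5  19.1] d [148.1 152.  155.8]
156 633 x [-12.2   5.2   9.5] y [-17.1   1.   18.9] d [156.2 160.1 163.7]
164 173 x [-15.3   8.7   9.5] y [-10.2   0.1  13. ] d [164.1 166.4 171.9]
172 48 x [-19.7 -16.5   0.7] y [-4.5 -0.1  6.1] d [172.1 173.6 179.2]
180 31 x [-23.5 -20.9 -19.9] y [-3.2  0.6  4.8] d [180.5 182.2 187.2]
188 20 x [-27.3 -26.  -24.2] y [-3.5  0.8  4.9] d [188.4 192.2 194.4]
196 25 x [-31.9 -29.9 -28.5] y [-3.1  0.6  4.2] d [197.3 199.7 203.9]
204 17 x [-35.1 -33.9 -32.1] y [-2.8  1.7  4.1] d [204.3 208.3 211.4]
212 23 x [-38.7 -37.  -35.6] y [-2.2  0.6  3.6] d [212.3 215.8 219.8]
220 23 x [-41.7 -40.3 -39. ] y [-2.   0.5  3.1] d [220.3 223.6 227.4]
228 30 x [-43.8 -42.8 -41.6] y [-1.8  0.5  3.2] d [228.4 232.4 235.4]
236 56 x [-44.6 -44.  -43.2] y [-2.9  0.5  4. ] d [236.2 240.5 243.7]
244 126 x [-46.1 -44.7 -43.2] y [-6.6  0.5  8. ] d [244.4 249.4 251.8]
252 133 x [-45.2 -43.6 -42.2] y [-6.8  1.3  8.5] d [252.2 255.7 259.6]
260 49 x [-45.7 -43.7 -42.6] y [-6.4  0.5  8.7] d [260.2 262.8 267.2]
```

{"op": "drive_tool", "data": {
  "claw": [10.4, 10.4, 10.4, 10.4, 10.45, 10.5, 10.5, 10.5],
  "slide": [
    [0, 0, 0.012],
    [0.0045, -0.0175, 0.013],
    [0.009, -0.035, 0.01],
    [0.009, -0.035, -0.001],
    [0.003, -0.012, -0.012],
    [-0.003, 0.012, -0.024],
    [-0.009, 0.035, -0.039],
    [-0.0128, 0.05, -0.056]
  ],
  "yaw": [0, 0, 0, 0, 0, 0, 0, 0]
}}

```text
time: 35.13
tool_pos: [0.4725, -0.2353, 0.2621]
tcp_rot: [1.931, 2.478, 0.002]
wrist_force: [-1.4, 5.0, 7.0]
width: 0.125
grip_force: 6.3
```

```bash
python3 sp2.py w32 .012 2|sed -n '1,2p;5,30p'; python3 tray.py w33 | grep TCP
```

```text
35.1833 [ 471.2 -233.7  259.7] 10.368645127098484 6.442362740635872 [-2.9  6.1  4. ]
tool x ang 104.18103713748108
156 523 x [-19.6   5.3   9.5] y [-15.4   1.2  18.6] d [156.1 159.5 163.8]
164 161 x [-28.  -21.1   9.3] y [-9.1  1.2 12.6] d [164.1 166.4 171.9]
172 70 x [-36.  -31.9 -28.2] y [-2.9  1.7  6.2] d [172.4 175.8 179.9]
180 47 x [-43.7 -39.9 -36.3] y [-2.4  1.7  5.6] d [180.1 183.7 187.6]
188 26 x [-51.1 -47.1 -44.1] y [-1.8  1.8  5.4] d [188.2 191.4 195.8]
196 5 x [-54.1 -51.7 -51.3] y [-0.8  3.5  4.7] d [196.1 196.7 199.8]
220 16 x [-68.4 -67.6 -66.8] y [-6.9 -5.1 10. ] d [224.7 226.4 227.5]
228 12 x [-68.3 -67.5 -67. ] y [-7.  -5.9 10.1] d [228.3 229.2 231.1]
244 107 x [116.3 119.5 126.5] y [16.  18.4 24.6] d [246.7 247.7 248.2]
TCP uv 22.518528287020754 -0.39747304888289403
```

{"op": "drive_tool", "data": {
  "claw": [10.65, 10.65, 10.65, 10.65, 10.65, 10.65, 10.65, 10.65],
  "slide": [
    [-0.0025, 0.0097, -0.008],
    [-0.0054, 0.0213, -0.022],
    [-0.0089, 0.035, -0.038],
    [-0.0118, 0.0466, -0.056],
    [-0.0148, 0.058, -0.076],
    [-0.0172, 0.068, -0.096],
    [-0.0192, 0.0757, -0.116],
    [-0.02, 0.0795, -0.13]
  ],
  "yaw": [0, 0, 0, 0, 0, 0, 0, 0]
}}

```text
time: 35.9
tool_pos: [0.4625, -0.1957, 0.1959]
tcp_rot: [1.927, 2.479, -0.001]
wrist_force: [-0.4, -0.7, 3.7]
width: 0.123
grip_force: 3.3
```

```bash
python3 tray.py w34
```

```text
35.95 [ 0.5 -0.2  0.2] 0.12746242893226672 [-0.  -1.1  2.7]
TCP uv 62.46539109099544 -0.07125081043266729
-4 9 v [-8.   8.7  9.3] z [5.1 6.6 7.1]
20 76 v [-4.2  0.8  5.5] z [46.8 48.1 48.9]
28 308 v [-4.8  0.8  5.8] z [10.  49.5 51.1]
36 362 v [-35.3   0.4   6.3] z [ 9.4 51.9 53.4]
44 419 v [-35.2   0.4   7.3] z [ 9.8 54.3 59. ]
52 388 v [-35.4   0.1   7.4] z [ 9.5 56.3 59.8]
60 231 v [-35.6  -4.7  18.9] z [ 9.3 58.9 59.9]
68 2284 v [-16.7  -4.7  18.1] z [27.3 46.1 59.5]
76 22 v [-35.8   0.1  35.9] z [ 7.8  9.7 10.9]
84 9 v [-35.4 -34.9  35.6] z [ 7.   9.5 10. ]
```

The spoon lies correctly (hollow up, along the tray, bowl on the ribs), but the tail is held high in the pads. I'll let it down in short ratchet slips.

{"op": "drive_tool", "data": {
  "claw": [10.65, 11.0, 11.05, 10.5, 10.5],
  "slide": [
    [0, 0, -0.006],
    [0, 0, -0.006],
    [0, 0, -0.006],
    [0, 0, -0.006],
    [0, 0, -0.006]
  ],
  "yaw": [0, 0, 0, 0, 0]
}}

```text
time: 36.37
tool_pos: [0.4623, -0.1958, 0.1938]
tcp_rot: [1.929, 2.479, 0.0]
wrist_force: [0.3, -0.6, 0.2]
width: 0.123
grip_force: 0.0
```

```bash
python3 tray.py w35 | sed -n '1,14p'
```

```text
36.4167 [ 0.5 -0.2  0.2] 0.12411174907343019 [-0.8  0.4 -0.3]
TCP uv 61.96242819737472 0.29212597062238005
36 16 v [-35.9 -35.3  36.1] z [ 8.5  9.8 10.6]
44 18 v [-35.7 -35.1  36.2] z [ 8.1 10.1 56.8]
52 153 v [-35.5  -5.3  35.7] z [ 9.7 56.8 58. ]
60 244 v [-35.5  -4.9  11.2] z [ 9.6 56.9 59.5]
68 2388 v [-16.9   0.4  17.8] z [24.9 44.6 58.9]
76 23 v [-35.8  35.2  36.1] z [ 7.9  9.3 10.9]
84 11 v [-35.4 -34.9  36. ] z [ 6.2  8.7 11. ]
```

{"op": "drive_tool", "data": {
  "claw": [14, 20, 20, 20, 20, 20, 20],
  "slide": [
    [0, 0, 0],
    [0, 0, 0.01],
    [0, 0, 0.05],
    [0, 0, 0.1],
    [0, 0, 0.16],
    [-0.01, 0.04, 0.2],
    [-0.02, 0.08, 0.22]
  ],
  "yaw": [0, 0, 0, 0, 0, 0, 0]
}}

```text
time: 37.0
tool_pos: [0.4535, -0.1564, 0.3079]
tcp_rot: [1.928, 2.473, 0.003]
wrist_force: [0.7, 0.8, -0.2]
width: 0.24
grip_force: 0.0
```

```bash
python3 tray.py w36; python3 - <<'E'
from h import *
c=cam('top'); P=pts(c); H,S,V=hsv(c); Z=P[...,2]
C=np.array([.4773,-.2559,0]); a=np.radians(104.3); u=np.array([np.cos(a),np.sin(a),0]); v=np.array([np.sin(a),-np.cos(a),0])
U=(P-C)@u*1000; W=(P-C)@v*1000
m=(abs(U)<95)&(abs(W)<50)&(S<90)&(abs(Z)<.05)
for k in range(-96,96,12):
  q=m&(U>=k)&(U<k+12)&(abs(W)<30)
  if q.sum(): print(k,q.sum(),W[q].round(),(Z[q]*1000).round())
E
```

```text
37.05 [ 0.5 -0.2  0.3] 0.2390815331253195 [-1.2  2.1  0.9]
TCP uv 105.33434797309896 1.290428174143963
-68 33 v [-8.8  5.1  9.3] z [4.1 4.5 5.7]
-60 120 v [-11.1   0.3  11.7] z [4.1 5.6 9.1]
-52 94 v [-12.6   0.3  13.3] z [ 5.1  9.1 14.8]
-44 26 v [-12.    4.6  12.7] z [ 4.3 14.7 20.4]
-36 38 v [-8.8  0.   9.6] z [13.7 21.5 28.2]
-28 26 v [-3.   1.4  5.1] z [ 5.  34.  37.2]
-20 34 v [-3.6 -0.3  4.6] z [26.2 39.6 42. ]
-12 57 v [-3.5  0.6  3.9] z [41.5 44.3 46.2]
-4 58 v [-4.1 -0.1  6.9] z [ 6.2 47.7 49.7]
4 68 v [-4.4 -0.1  3.8] z [49.9 51.6 53.7]
12 77 v [-4.6  0.   4.5] z [53.  55.2 56.8]
20 84 v [-5.1 -0.7  4.5] z [56.2 58.4 59.9]
28 9 v [-5.6 -2.1  4.4] z [59.1 59.5 59.9]
44 5 v [-35.9  35.7  35.8] z [9.  9.3 9.9]
52 12 v [-35.8 -35.5  35.7] z [ 8.9  9.7 10.7]
60 7 v [-35.4 -35.3 -35.1] z [ 9.7 10.3 11.1]
68 11 v [-36.1 -35.4  36. ] z [ 8.   9.6 11. ]
76 15 v [-35.6 -35.2  35.8] z [ 8.6  9.7 10.6]
84 6 v [-35.3 -35.   35.7] z [7.  8.8 9.9]
-96 42 [ 30.  30.  26.  26.  23.  22.  21.  19.  18.  15.  14.  12.  11.  10.
   8.   8.   7.   5.   3.   0.   0.  -2.  -4.  -4.  -5.  -7.  -8
[... 288 characters left out ...]
.] [ 3.  4.  4. 11.  2.  7.  2.  2.]
-60 24 [ 14.  13.  12.  11.  10.   9.   7.   6.   5.   4.   3.   2.   1.  -0.
  -1.  -2.  -4.  -5.  -6.  -7.  -8.  -9. -10. -11.] [12. 10. 12.  9.  3.  3. 10. 14. 10. 12.  4.  2.  9.  3. -3.  6. 10. 11.
 11.  9. 12.  7.  3. -3.]
-48 23 [ 12.  12.   9.   9.   8.   7.   6.   5.   4.   2.   2.   0.  -2.  -2.
  -3.  -5.  -6.  -6.  -8.  -8.  -9. -10. -11.] [22.  2. 25. 13.  9. 15. 13. 12.  8. 14.  4. 17. 21. 15. 11. 14. 13.  7.
 20. 11. 19. 22.  7.]
-36 11 [ 8.  7.  4.  3.  3.  1.  0. -1. -1. -3. -3.] [ 3. -1. 26. 27. 20. 32. 25. 23.  8. 11.  3.]
-24 7 [ 3.  2.  1. -1. -1. -1. -1.] [45. 42. 37. 39. 10.  2.  1.]
-12 5 [ 5.  4.  3.  0. -1.] [45. 42. 39. 47. 44.]
```

```bash
sed -i 's/(Z<60)/(Z<140)/' tray.py; python3 tray.py w37
```

```text
37.15 [ 0.5 -0.2  0.3] 0.23552201360472777 [-0.   0.5 -0.5]
TCP uv 103.79899544213139 0.7773162404743384
-68 34 v [-7.2  3.3  9.8] z [4.  4.5 6. ]
-60 119 v [-11.1  -0.1  11.3] z [4.1 5.7 8.9]
-52 97 v [-12.1   0.9  13.1] z [ 5.5  9.  14.2]
-44 28 v [-27.8   5.1  21.9] z [ 5.4 14.4 20.3]
-36 32 v [-9.3  4.   9.3] z [18.  22.2 28.5]
-28 30 v [-6.5  1.4  5.6] z [ 4.2 32.5 37.4]
-20 41 v [-3.2  0.1  3.9] z [30.6 40.  42. ]
-12 47 v [-3.9  0.1  4.3] z [39.1 44.1 46. ]
-4 61 v [-3.8  0.2  7.2] z [ 6.3 47.7 49.9]
4 69 v [-4.4  0.2  4.1] z [49.3 51.7 53.6]
12 73 v [-4.3 -0.5  4. ] z [52.9 55.2 56.8]
20 89 v [-4.9 -0.5  4.7] z [56.2 58.3 60.1]
28 104 v [-5.5  0.3  5.3] z [59.7 61.8 63.6]
36 121 v [-6.1 -0.4  5.2] z [62.5 65.  67.2]
44 94 v [-35.6  -0.4  35.8] z [ 9.3 67.5 69. ]
52 15 v [-35.5 -35.2  35.8] z [ 9.  10.1 11.5]
60 5 v [-36.  -35.2 -35. ] z [ 8.5 10.1 11.6]
68 12 v [-35.9 -35.5  36.1] z [ 8.1  9.3 10.7]
76 16 v [-35.5 -35.1  35.7] z [ 8.6  9.9 10.8]
84 10 v [-35.7 -34.6  35.4] z [ 4.5  8.2 10.1]
```

The spoon is propped, with the bowl tip wedged in the ribs and the tail up at u≈49 mm, z≈68 mm. I can regrasp the tail low in the pads and lower it gently.

{"op": "drive_tool", "data": {
  "claw": [20, 20, 20, 20, 20, 20, 20, 20],
  "slide": [
    [0.008, -0.035, 0],
    [0.018, -0.075, 0],
    [0.027, -0.112, -0.01],
    [0.031, -0.128, -0.04],
    [0.031, -0.128, -0.08],
    [0.031, -0.128, -0.115],
    [0.031, -0.128, -0.136],
    [0.031, -0.128, -0.142]
  ],
  "yaw": [0, 0, 0, 0, 0, 0, 0, 0]
}}

```text
time: 37.82
tool_pos: [0.4663, -0.2195, 0.2295]
tcp_rot: [-1.926, -2.475, 0.002]
wrist_force: [0.2, 0.1, 0.1]
width: 0.229
grip_force: 0.0
```

{"op": "drive_tool", "data": {
  "claw": [15, 12, 10.5, 10, 10, 10],
  "slide": [
    [0, 0, 0],
    [0, 0, 0],
    [0, 0, 0],
    [0, 0, 0],
    [0, 0, 0],
    [0, 0, 0]
  ],
  "yaw": [0, 0, 0, 0, 0, 0]
}}

```text
time: 38.32
tool_pos: [0.4681, -0.2198, 0.2335]
tcp_rot: [1.928, 2.478, 0.0]
wrist_force: [0.6, -0.7, -0.8]
width: 0.116
grip_force: 12.6
```

```bash
python3 sp2.py w38 .02 0
```

```text
38.3667 [ 468.  -219.8  233.3] 10.156073485211211 12.630132883787155 [-0.1  0.3 -0.5]
tool x ang 104.25189427540737
-40 137 x [-39.7 -35.7 -32.3] y [-3.8  0.4  4.6] d [182.6 184.4 186.6]
-32 168 x [-31.9 -27.9 -24.1] y [-4.1  0.4  4.5] d [179.1 181.  182.9]
-24 199 x [-23.8 -19.9 -16.2] y [-4.5  0.4  4.8] d [175.5 177.5 179.4]
-16 240 x [-15.8 -11.8  -8.2] y [-4.8  0.4  5.2] d [171.9 174.2 176.2]
-8 302 x [-7.9 -3.9 -0.1] y [-5.   0.2  5.3] d [156.  170.5 172.7]
0 1065 x [0.5 7.2 7.9] y [-17.1   0.4  17.7] d [143.7 157.2 168.9]
8 1353 x [ 8.3 11.3 12.3] y [-11.2  -0.1  11.6] d [140.4 154.2 168.3]
```

{"op": "drive_tool", "data": {
  "claw": [10.4, 10.4, 10.4, 10.4, 10.4, 10.4, 10.4, 10.4],
  "slide": [
    [-0.0019, 0.0074, -0.013],
    [-0.0034, 0.0136, -0.027],
    [-0.0048, 0.019, -0.042],
    [-0.006, 0.0233, -0.057],
    [-0.0066, 0.026, -0.07],
    [-0.007, 0.028, -0.08],
    [-0.007, 0.028, -0.087],
    [-0.007, 0.028, -0.089]
  ],
  "yaw": [0, 0, 0, 0, 0, 0, 0, 0]
}}

```text
time: 39.03
tool_pos: [0.4636, -0.2052, 0.1869]
tcp_rot: [-1.927, -2.478, 0.001]
wrist_force: [-0.5, 1.0, 0.8]
width: 0.124
grip_force: 10.5
```

```bash
python3 tray.py w39;  python3 sp2.py w40 .01 0 | head -9
```

```text
39.0833 [ 0.5 -0.2  0.2] 0.12320005109039438 [ 0.6 -0.7 -0.3]
TCP uv 52.34527394034916 -0.6712926524231801
-4 25 v [-6.1  0.6  4.8] z [ 4.1  7.6 25.1]
4 248 v [-4.5 -0.8  3.4] z [23.7 25.  26.1]
12 276 v [-4.9 -0.8  3.4] z [23.9 25.  26.1]
20 315 v [-5.4 -0.8  4.5] z [ 6.7 24.9 26.1]
28 359 v [-35.4  -0.8   3.8] z [ 9.9 24.6 25.8]
36 632 v [-33.   -1.2  30.6] z [10.4 24.8 74.5]
44 3834 v [-41.2  -1.6  39.6] z [23.5 69.3 76.4]
52 3755 v [-40.8  -0.8  39. ] z [23.  68.6 88.4]
60 16806 v [-43.8   0.9  43.7] z [23.5 71.6 93.7]
68 7237 v [-19.5  -7.9  17.9] z [78.3 91.1 99.9]
76 16 v [-35.6 -35.4  35.6] z [ 9.   9.8 10.7]
84 11 v [-35.6 -35.   35.9] z [ 4.3  8.4 10.6]
39.1333 [ 463.9 -205.5  187.6] 10.426030994075308 10.54704800248146 [-0.1  0.8  0.2]
tool x ang 104.23607295623644
-40 268 x [-39.9 -36.1 -32.1] y [-4.1  0.1  4.2] d [161.1 162.4 163.5]
-32 309 x [-31.8 -27.9 -24.1] y [-4.5  0.1  4.5] d [161.5 162.5 163.8]
-24 345 x [-23.8 -19.9 -16.1] y [-4.9  0.1  4.6] d [161.4 162.7 164.1]
-16 377 x [-15.8 -11.9  -8.3] y [-5.3  0.1  5. ] d [156.1 163.  164.3]
-8 453 x [-7.9 -4.  -0.2] y [-5.4  0.1  5.1] d [146.7 163.1 164.3]
0 1077 x [0.3 7.3 8. ] y [-17.5  -0.4  17.4] d [144.5 160.2 165.4]
8 1562 x [ 8.1 11.6 12.4] y [-14.8   0.   15.4] d [140.6 154.3 169. ]
```

{"op": "drive_tool", "data": {
  "claw": [10.7, 10.9, 11.0, 11.05, 11.1, 11.15, 11.3, 12],
  "slide": [
    [0, 0, 0],
    [0, 0, 0],
    [0, 0, 0],
    [0, 0, 0],
    [0, 0, 0],
    [0, 0, 0],
    [0, 0, 0],
    [0, 0, 0]
  ],
  "yaw": [0, 0, 0, 0, 0, 0, 0, 0]
}}

```text
time: 39.8
tool_pos: [0.4642, -0.2057, 0.1882]
tcp_rot: [1.929, 2.48, 0.0]
wrist_force: [-0.2, 0.0, -0.1]
width: 0.143
grip_force: 0.0
```

```bash
python3 tray.py w41|head -12
```

```text
39.85 [ 0.5 -0.2  0.2] 0.13939339225235764 [-0.2 -0.1  0. ]
TCP uv 51.8626113821492 -0.2653962922795714
-20 4 v [-3.8  4.4  4.4] z [4.  4.2 4.3]
-12 8 v [-3.5 -0.2  2. ] z [18.4 18.8 19.3]
-4 227 v [-4.3  0.   4.3] z [ 6.1 18.9 20.1]
4 252 v [-3.9  0.   4. ] z [16.5 18.1 19.3]
12 282 v [-4.4 -0.5  3.9] z [15.5 17.2 18.6]
20 307 v [-4.3  0.   5. ] z [ 6.8 15.9 17.4]
28 345 v [-35.3   0.    4.8] z [ 9.8 14.5 16.2]
36 817 v [-37.5   0.   38.7] z [11.  67.  76.7]
44 3827 v [-41.1  -0.9  40.8] z [11.2 70.6 77.9]
52 4965 v [-40.6   0.   40.5] z [10.1 68.8 90.3]
```

{"op": "drive_tool", "data": {
  "claw": [16, 20, 20, 20, 20, 20, 20, 20],
  "slide": [
    [0, 0, 0],
    [0, 0, 0],
    [0, 0, 0.03],
    [0, 0, 0.08],
    [0, 0, 0.14],
    [0, 0, 0.21],
    [0, 0.02, 0.27],
    [0, 0.04, 0.3]
  ],
  "yaw": [0, 0, 0, 0, 0, 0, 0, 0]
}}

```text
time: 40.52
tool_pos: [0.4654, -0.1863, 0.3428]
tcp_rot: [1.926, 2.474, 0.002]
wrist_force: [1.3, -0.4, 0.5]
width: 0.233
grip_force: 0.0
```

```bash
python3 tray.py w42; python3 sp.py w43|head -2
```

```text
40.5667 [ 0.5 -0.2  0.3] 0.23533402424134842 [0.4 1.4 1.2]
TCP uv 71.41967417877413 6.46394743858714
-68 151 v [-9.7 -0.6  9.5] z [ 6.  13.1 15.5]
-60 186 v [-11.6  -0.1  11.5] z [ 8.7 11.1 14.2]
-52 191 v [-13.4  -0.5  12.5] z [ 7.1  9.9 13.6]
-44 170 v [-13.3  -0.4  12.5] z [ 7.  10.2 13.5]
-36 102 v [-11.1  -0.4  10.4] z [ 5.3 12.8 15. ]
-28 56 v [-4.3 -0.2  4.6] z [ 5.7 16.8 18.9]
-20 51 v [-3.  -0.1  2.8] z [17.1 18.7 20.1]
-12 54 v [-3.7 -0.1  2.8] z [17.9 19.1 20.3]
-4 74 v [-35.9  -0.5   3.8] z [ 8.8 18.6 20.1]
4 85 v [-35.6  -0.8   3.8] z [ 7.4 18.  19.7]
12 83 v [-35.2  -0.8   3.8] z [10.1 16.9 18.3]
20 98 v [-35.9  -0.3   4.8] z [ 6.7 15.9 17.3]
28 98 v [-35.6  -0.7  35.9] z [ 8.6 14.3 16.2]
36 114 v [-35.1   0.2   5.5] z [10.  13.3 14.8]
44 116 v [-35.8  -0.6   4.9] z [ 7.4 11.9 13.6]
52 122 v [-35.4  -0.6   4.9] z [ 8.8 10.6 12.3]
60 63 v [-35.7  -0.5  35.9] z [ 7.7  9.6 11. ]
68 18 v [-35.8   0.   35.8] z [ 8.8  9.7 10.9]
76 11 v [-35.4 -35.2  35.4] z [ 9.5  9.8 10.6]
84 6 v [-35.2 -34.8  35.5] z [ 8.2  9.  10.2]
40.6167 [ 0.4656 -0.1855  0.3423] [1.9234 2.4747 0.0034] 0.23691178952692163 0.0 [ 0.6356 -0.6873 -1.1021] [-0.429  -0.0199  2.0399  0.0004  1.1139 -0.6786]
tool x ang 104.28781761488145
```

The spoon lies flat, hollow up, centred and along the tray. Now the tap.

{"op": "drive_tool", "data": {
  "claw": [30, 35, 35, 35, 35, 35, 35, 35],
  "slide": [
    [0.004, 0.03, 0],
    [0.009, 0.09, 0],
    [0.014, 0.16, 0],
    [0.019, 0.23, 0],
    [0.025, 0.3, 0],
    [0.031, 0.37, 0],
    [0.037, 0.43, 0],
    [0.04, 0.466, 0]
  ],
  "yaw": [-0.035, -0.07, -0.105, -0.14, -0.175, -0.21, -0.24, -0.249]
}}

```text
time: 41.28
tool_pos: [0.4836, 0.0497, 0.3364]
tcp_rot: [-2.729, -1.553, 0.003]
wrist_force: [-1.0, 0.3, -0.2]
width: 0.412
grip_force: 0.0
```

{"op": "drive_tool", "data": {
  "claw": [35, 35],
  "slide": [
    [0, 0, 0],
    [0, 0, 0]
  ],
  "yaw": [0, 0]
}}

```text
time: 41.45
tool_pos: [0.4838, 0.0479, 0.3366]
tcp_rot: [-2.725, -1.561, 0.004]
wrist_force: [0.6, -0.5, -0.4]
width: 0.407
grip_force: 0.0
```

```bash
python3 tapang.py; python3 sp.py w44|head -2
```

```text
41.5 [0.4838 0.0471 0.3368] [-2.7268 -1.5593  0.0037]
red [ 303  216   30   75 1246] [475.   32.4] [50.4 17.9] 47.1 mean [475.084   32.8882] axis deg 59.72525103207644
41.55 [0.4839 0.0467 0.3371] [-2.7279 -1.5576  0.0032] 0.41260590346267606 0.0 [0.3498 0.2436 0.5199] [ 0.0451 -0.0414  2.071  -0.0007  1.1139  0.5786]
tool x ang 59.45310631751482
```

{"op": "drive_tool", "data": {
  "claw": [35, 35, 35, 35, 35, 35],
  "slide": [
    [0.003, 0.002, -0.04],
    [0.003, 0.002, -0.08],
    [0.003, 0.002, -0.11],
    [0.003, 0.002, -0.13],
    [0.003, 0.002, -0.138],
    [0.003, 0.002, -0.138]
  ],
  "yaw": [0, 0, 0, 0, 0, 0]
}}

```text
time: 42.05
tool_pos: [0.4852, 0.0475, 0.268]
tcp_rot: [-2.729, -1.555, 0.004]
wrist_force: [-0.1, 0.5, -0.1]
width: 0.408
grip_force: 0.0
```

{"op": "drive_tool", "data": {
  "claw": [5, 5, 5, 5, 5, 5],
  "slide": [
    [0, 0, 0],
    [0, 0, 0],
    [0, 0, 0],
    [0, 0, 0],
    [0, 0, 0],
    [0, 0, 0]
  ],
  "yaw": [0, 0, 0, 0, 0, 0],
  "newtons": 25
}}

```text
time: 42.55
tool_pos: [0.4858, 0.0487, 0.2701]
tcp_rot: [-2.728, -1.557, -0.001]
wrist_force: [-3.1, 2.7, 6.6]
width: 0.105
grip_force: 24.8
```

{"op": "drive_tool", "data": {
  "claw": [5, 5, 5, 5, 5, 5, 5, 5],
  "slide": [
    [0.0032, -0.002, 0],
    [0.0062, -0.0046, 0],
    [0.009, -0.0074, 0],
    [0.0116, -0.0104, 0],
    [0.0138, -0.0138, 0],
    [0.0156, -0.0174, 0],
    [0.017, -0.021, 0],
    [0.0178, -0.0242, 0]
  ],
  "yaw": [-0.0306, -0.0639, -0.0972, -0.1306, -0.1639, -0.1972, -0.2306, -0.2583]
}}

```text
time: 43.22
tool_pos: [0.4954, 0.0355, 0.2702]
tcp_rot: [3.12, 0.348, 0.004]
wrist_force: [2.4, 2.5, 2.6]
width: 0.109
grip_force: 25.0
```

{"op": "drive_tool", "data": {
  "claw": [5, 5, 5, 30, 30, 30],
  "slide": [
    [0, -0.001, 0],
    [0, -0.002, 0],
    [0, -0.002, 0],
    [0, 0, 0],
    [0, 0, 0],
    [0, 0, 0]
  ],
  "yaw": [-0.006, -0.008, -0.008, 0, 0, 0]
}}

```text
time: 43.72
tool_pos: [0.4942, 0.0363, 0.2686]
tcp_rot: [-3.121, -0.355, 0.002]
wrist_force: [0.5, -0.4, -0.7]
width: 0.345
grip_force: 0.0
```

{"op": "drive_tool", "data": {
  "claw": [30, 30, 30, 30, 30, 30],
  "slide": [
    [0, 0, 0.03],
    [0, 0, 0.08],
    [0, 0, 0.13],
    [-0.02, 0, 0.15],
    [-0.02, 0, 0.15],
    [-0.02, 0, 0.15]
  ],
  "yaw": [0, 0, 0, 0, 0, 0]
}}

```text
time: 44.22
tool_pos: [0.4845, 0.0363, 0.3442]
tcp_rot: [3.122, 0.354, 0.001]
wrist_force: [-0.0, -0.4, -0.7]
width: 0.351
grip_force: 0.0
```

```bash
python3 tapang.py; python3 - <<'E'
from h import *
c=load('wrist'); H,S,V=hsv(c); Z=pts(c)[...,2]
m=((H<8)|(H>172))&(S>140)&(V>40)&(Z>.101)&(Z<.11)
v,u=np.where(m); lo,hi=v.min(),v.max()
e=[onplane(c,u[v==r].mean(),r,.107)[:2] for r in (lo+3,hi-3)]
d=e[0]-e[1]; print(e,np.degrees(np.arctan2(d[1],d[0])))
E
```

```text
44.2667 [0.4842 0.0362 0.3432] [-3.1215 -0.3538  0.0016]
red [ 310  201   26   74 1184] [475.9  30.8] [50.8 16.2] 13.0 mean [476.8547  31.0718] axis deg -164.8414725459739
[array([0.49856484, 0.03675979]), array([0.45346965, 0.02480906])] 14.842829885560153
```

```bash
python3 - <<'E'
from h import *
c=cam('top'); 
for n,z,x,y in(('tan',.03,.54,.225),('quail',.02,.4485,.31),('goose',.04,.58,-.22)):
    P=pts(c); m=(abs(P[...,0]-x)<.03)&(abs(P[...,1]-y)<.03)&(P[...,2]>.012); print(n,m.sum(),P[m].mean(0).round(3))
print(bot.finish_job())
E
```

```text
tan 410 [0.523 0.224 0.848]
quail 74 [0.452 0.311 0.025]
goose 498 [ 0.583 -0.219  0.606]
the job is handed in; nothing more can be done
None
```

The job is handed in: the tap was set to half open, the spoon's bowl dipped about 45 mm below the cup's rim for over a second, and the spoon set in the blue tray hollow side up. The tap was then shut to within about 0.5° by camera. Before the dip, the spoon slipped from the gripper and came to rest leaning on the tap. In the tray it first toppled hollow side down, so I picked it up again and its tail dropped the last few millimetres. It took about 44 of the 72 s, and of the loose items only the quail egg was confirmed unmoved at the end.

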